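# Load a warning beacon into the beam tester and set its sensor arm by coarse and fine knob

## Robot

A 7-joint arm with a two-finger parallel gripper is mounted at the origin on the work surface. World frame = base frame: x ahead of the robot, y to its left, z up, the work surface at z = 0. Lengths are in mm, angles in rad, forces in N, time in s.
With the tool pointing down it reaches from about 350 to 900 mm from the base axis. Payload 7.2 kg.
Tool frame: the origin (TCP) lies midway between the tips of the shut fingers; the grasp point (between the pads) lies 19 mm behind it (manip.pinch_z is the distance from the TCP to the grasp point, in mm); x points along the fingers, y is the direction in which the jaws open and shut, and the axes are right-handed (so a half turn about x gives the same grasp; the last joint's range is limited). The gripper opens to 85 mm and grips with 20 to 120 N. Pads are 22 mm wide; open, the fingers measure 114 mm over their backs; the gripper's body (76 mm by 85 mm) begins 54 mm behind the grasp point. The pads swing forward as they close: fully open they stand 13 mm farther back than shut.
Start: joints at [1.274, 0.411, -0.013, 1.596, 0.006, 1.134, -0.082], TCP at [141.743, -608.718, 231.297] pointing down, gripper open.
Joint ranges: [-2.95, 2.95], [-0.29, 1.99], [-1.47, 1.44], [0.14, 2.54], [-1.03, 4.17], [0.13, 1.85], [-2.86, 2.86]. Speed limits (rad/s): [2.39, 2.39, 3.01, 3.01, 3.14, 3.14, 3.14].

## Interface

Orientations are given as a rotation vector (axis times angle).
In Python, from rig import manip gives the robot as it stands.
- The arm moves only by the tool jog_arm, never from a script. Its argument "deltas" is a list of rows, each a list of 5 numbers: the gripper command: -1 is shut, 1 is fully open, values between are in proportion, then the shift along the world's x, y, z in cm, then the turn about the world's z in degrees. A call has 1 to 12 rows; each row is the pose to reach, as a shift and turn from the pose commanded when the call began; what a row does not reach only later rows make up. A row lasts 1/10 s, in which the tool goes at most 50 mm and 8.59 degrees, less where a joint would pass 70% of its speed; a pose out of reach is approached as far as the arm can. A call with a gripper value outside its range is refused whole. The fingers move at their own pace and stop on an object; the grip force is fixed at half the most. Time passes only in rows, so rows that repeat a pose let the fingers close. It gives the time, the measured TCP pose, the force and the opening at its end, in the units of the state.
- manip.observe(): the state, without advancing time (a new reading comes with each control period).
- manip.get_image(name): name is "scene" or "top"; returns a dict with "frame" (384x512x3 uint8, red, green, blue), "range_z" (384x512 float32, mm along the optical axis (not along the pixel's ray), 0 where there is no reading), "mtx" (3x3 intrinsics, pixels), "D" ([k1, k2, p1, p2, k3] as OpenCV has them; the pictures are not rectified), "xyz" and "rotation" of the camera in the world. Camera axes: x right, y up, looking along -z (the intrinsics and any distortion apply to the point x, -y, -z); pixel columns grow to the right and rows downward; lengths in mm; the calibration is good to about 2 mm. A picture is of the moment at which its call begins.
- manip.job_done(): hands the job in, once; it reports no verdict.
The state is a dict: "time_s": time; "qpos": joint angles; "joint_velocities": joint speeds; "effort": joint torques, N m; "position": TCP position; "eef_rot": TCP orientation; "force": force on the tool from outside, world axes, zero at the start; "wrist_torque": the same for the moment, N m; "width": finger opening in mm.
Only numpy, scipy, OpenCV 4.12 (cv2) and the standard library are available. Lean on these libraries where they do the work, as an engineer would, in place of code of your own. Each camera call takes 0.05 s, during which the arm holds its last target.

## Task

Pull the warning beacon with the orange tail fully out of its storage pocket by its tail, put it down and let go, then take it by its black body and lay it flat in the cradle of the blue beam tester (whose black plate with the red line is already set and stays put), dome towards the knobs and tail between the two fork plates, and let go. Then turn the wide grey coarse knob until the white pointer stands in the yellow band just short of the red line and pause there for a second, and finish with the small brass fine knob on top of it until the pointer is on the red line. Leave the blue-tailed beacon and the other things on the bench where they are.

Things in the scene. Friction and masses are not known exactly. Their poses are not given: they have to be found in the camera images.
- beacon_body (a point): Centre of the black square body block (70 long x 44 wide x 44 high mm, 22 mm above its underside) of the loose warning beacon to be tested, 0.22 kg, white collars. Its x axis points to the dome, z up. The clear dome (40 mm diameter, narrowing, orange insert) reaches to 80 mm from this point; the orange tail block is on the -x face.
- beacon_tail (a point): Centre of the orange tail block of that beacon: 42 long x 20 wide x 30 high mm, on the beacon's axis, same axes as the body, 58 mm behind the body's centre; its free end is 77 mm behind the body's centre. At the start only this tail (its outer 42 mm) sticks out of the pocket; the dome and the body are inside, under the roof.
- blue_tail (a point): Same point of the blue-tailed beacon, an otherwise identical loose beacon that stands in the other pocket and must stay there.
- mouth (a point): Middle of the mouth plane of the grey rack's two pockets, 26 mm above the bench; x points into the pockets, z up. The pockets' centre lines lie 40 mm to either side along y. A beacon slides straight out along -x onto the apron; it is fully out when the dome's tip is outside the mouth, so the body's centre is more than 80 mm in front of this point.
- rack: Fixed grey storage rack, same axes as point mouth. Pockets about 68 mm wide, 120 mm deep, roof top 62 mm above the bench. The 4 mm thick floor runs on in front of the mouth (-x) as a flat open apron 170 mm long, 168 mm wide, level with the pocket floors. Origin on the bench, 10 mm outside the mouth.
- cradle (a point): Where the centre of the beacon's body block should be when it lies in the tester's cradle. z up; y points along the tester from the knobs to the tail fork: the dome must point to -y, the tail to +y. It lies on a flat rubber pad, its top 20 mm above the bench, 22 mm below this point.
- jig: The beam tester: fixed blue base plate 385 (y) x 220 (x) x 15 mm, axes as point cradle. Round the cradle four guide stubs, 15 mm above the pad, at y = 29 mm either side of the cradle point, 52 mm apart across x, 48 mm clear along y for the fingers. At y = 45 to 79 mm from it two fork plates, 31 mm above the pad, stand 32 mm apart beside the tail: no room to hold the tail there.
- knob_axis (a point): Point on the upright axis of the tester's two coaxial knobs, 52 mm above the bench, at half height of the outer one, 235 mm from the cradle point along -y. Outer coarse knob: grey, ribbed, 56 mm diameter, 40 to 64 mm above the bench. Inner fine knob: brass, 22 mm diameter, 68 to 98 mm above the bench. Within 80 mm of the axis all else is below 32 mm (arm, post).
- coarse (a joint): Angle of the coarse knob (rad), 0 to 3.0; grows clockwise seen from above. It swings the sensor arm directly: 1 rad clockwise swings the arm 1 rad clockwise (pointer tip 128 mm). The fine knob rides round with it. Stays where it is left (0.12 N m friction). Starts at 0 to 0.6.
- fine (a joint): Angle of the fine knob relative to the coarse one (rad), 0 to 4.0; grows clockwise seen from above; 1 rad clockwise swings the arm 0.12 rad clockwise (pointer tip about 15 mm); the coarse knob then stays still. Stays where it is left (0.02 N m friction). Starts at 0.6 to 0.85; must end above 0.9.
- pointer (a point): Point on the white pointer blade (2.4 mm wide), 128 mm from the knob axis, 26 mm above the bench. The blade sticks out radially under the black sensor head (40 x 34 mm, top 76 mm above the bench, white line on top) at the end of an arm turning about the knob axis. It starts 0.55 to 1.9 rad short (counter-clockwise) of the red line, on the side nearer the robot.
- red_line (a point): Point on the red line (3 mm wide, radial) of a small black arc plate, 128 mm from the knob axis, 20 mm above the bench, just below the pointer's path. y points radially outward, x along the arc clockwise. The yellow band covers x = -30 to -8 mm from the line, along the arc. The plate is set beforehand and must be left as it is.
- screw_jar: Bystander: a small screw jar, 52 mm diameter, 70 mm high, on the bench near the robot.
- driver: Bystander: a screwdriver lying on the bench near the robot, handle red.
- spare_beacon: Bystander: a spare beacon with a white tail lying on the bench to the right.
- mug: Bystander: a blue mug, 76 mm diameter, 90 mm high.
- spanner: Bystander: a spanner lying beyond the tester.
- board: Bystander: a green circuit board 80 x 110 mm lying to the left.

How it is judged:
By the outcome, as a careful person would: the job done as asked, in the order asked, and still so for the second after the job is handed in, with the robot touching nothing.
It also fails if it takes over 72 s, if anything falls off the work surface, if the arm or the gripper's body presses on something with over 40 N, if the wrist force passes 120 N, or if a joint passes its speed limit or range.

## Working session

There is one attempt and no reset: what is moved stays moved. The work goes in short steps, Python scripts to look and compute and a tool call to move; the robot and the scene stay as the last step left them, time stands still between calls to the robot, and variables do not carry over. Pictures are saved under pics/ and viewed, and the job is handed in when it is done.

Besides the shell and the picture viewer there is one more tool, called after "Emit:" in YAML: its name, and indented under it one key for each argument. jog_arm: Moves the arm, as the interface text tells. Its arguments: {"type":"object","properties":{"deltas":{"type":"array","items":{"type":"array","items":{"type":"number"}}}},"required":["deltas"]}

```bash
ls; mkdir -p pics; cat > h.py <<'E'
import numpy as np, cv2
from rig import manip
def cap(name):
    im=manip.get_image(name); np.savez(f'{name}.npz',**{k:np.array(v) for k,v in im.items()}); return im
def load(name):
    return dict(np.load(f'{name}.npz'))
def cloud(im):
    K=np.array(im['mtx'],float);D=np.array(im['D'],float)
    h,w=im['range_z'].shape
    u,v=np.meshgrid(np.arange(w),np.arange(h))
    p=cv2.undistortPoints(np.stack([u,v],-1).reshape(-1,1,2).astype(np.float64),K,D).reshape(h,w,2)
    z=im['range_z'].astype(float)
    c=np.stack([p[...,0]*z,-p[...,1]*z,-z],-1)
    R=np.array(im['rotation'],float)
    if R.shape!=(3,3): R=cv2.Rodrigues(R)[0]
    P=c@R.T+np.array(im['xyz'])
    P[z==0]=np.nan
    return P
def ray_at(im,u,v,zw):
    K=np.array(im['mtx'],float);D=np.array(im['D'],float)
    p=cv2.undistortPoints(np.array([[[u,v]]],float),K,D)[0,0]
    R=np.array(im['rotation'],float)
    if R.shape!=(3,3): R=cv2.Rodrigues(R)[0]
    d=R@np.array([p[0],-p[1],-1]);o=np.array(im['xyz'])
    return o+d*(zw-o[2])/d[2]
def proj(im,P):
    R=np.array(im['rotation'],float)
    if R.shape!=(3,3): R=cv2.Rodrigues(R)[0]
    c=(np.atleast_2d(P)-np.array(im['xyz']))@R
    c=c*[1,-1,-1]
    return cv2.projectPoints(c.reshape(-1,1,3),np.zeros(3),np.zeros(3),np.array(im['mtx'],float),np.array(im['D'],float))[0].reshape(-1,2)
def save(im,fn,crop=None,s=1):
    f=im['frame'][...,::-1]
    if crop: f=f[crop[1]:crop[3],crop[0]:crop[2]]
    f=cv2.resize(f,None,fx=s,fy=s,interpolation=cv2.INTER_CUBIC); cv2.imwrite('pics/'+fn,f)
E
python3 - <<'E'
from h import *
for n in('scene','top'):
    im=cap(n); save(im,n+'0.png',s=1.5); print(n,im['mtx'],im['D'],im['xyz'],im['rotation'])
print(manip.observe())
E
```

```text
pics
scene [[361.03979869   0.         255.89700446]
 [  0.         361.03979869 190.28677421]
 [  0.           0.           1.        ]] [0.04025532 0.         0.         0.         0.        ] [1465.14478333 -436.48271988  831.27053685] [0.84019387 0.50039298 0.9881436 ]
top [[421.79587571   0.         255.06669037]
 [  0.         421.79587571 194.32304406]
 [  0.           0.           1.        ]] [-0.02509428  0.          0.          0.          0.        ] [ 333.3323277    32.78579199 1439.61496654] [ 0.14818874 -0.12296153 -1.57412408]
{'time_s': 0.1, 'qpos': array([ 1.27377412,  0.41181013, -0.01274444,  1.59693718,  0.00557944,
        1.13427788, -0.08220946]), 'joint_velocities': array([-7.13049828e-04, -1.09833523e-03, -8.11287762e-04, -8.56751237e-04,
       -6.97476673e-05,  1.27574858e-03, -7.44209114e-04]), 'effort': array([ 3.74835261e-03, -6.01826048e+01,  6.85101505e-01, -3.00089872e+01,
        1.42413389e-02,  6.37643112e-03,  3.83359213e-05]), 'position': array([ 141.66184237, -608.29528353,  230.55255439]), 'eef_rot': array([ 2.10058107,  0.24290751, -2.10105826]), 'force': array([-0.44517427, -1.02721079,  0.14089075]), 'wrist_torque': array([-0.01014081, -0.01467445,  0.01504103]), 'width': 85.39376826042283}
```

View pics/scene0.png

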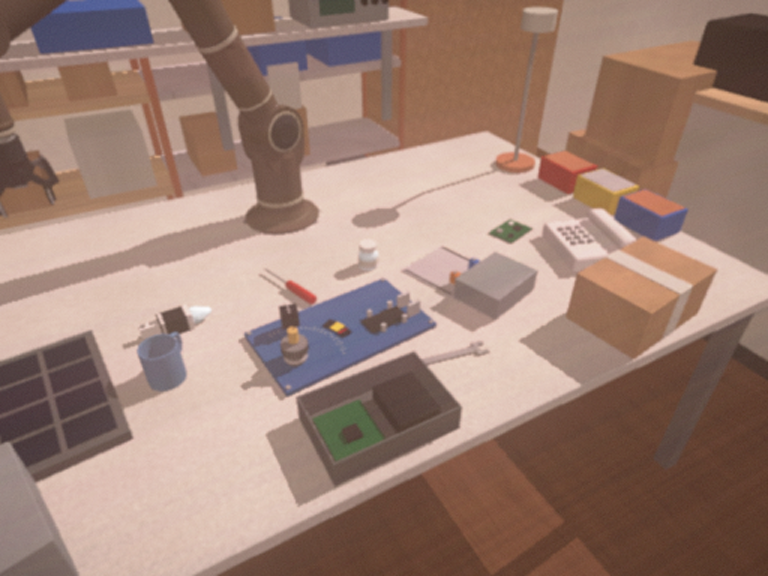

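View pics/top0.png

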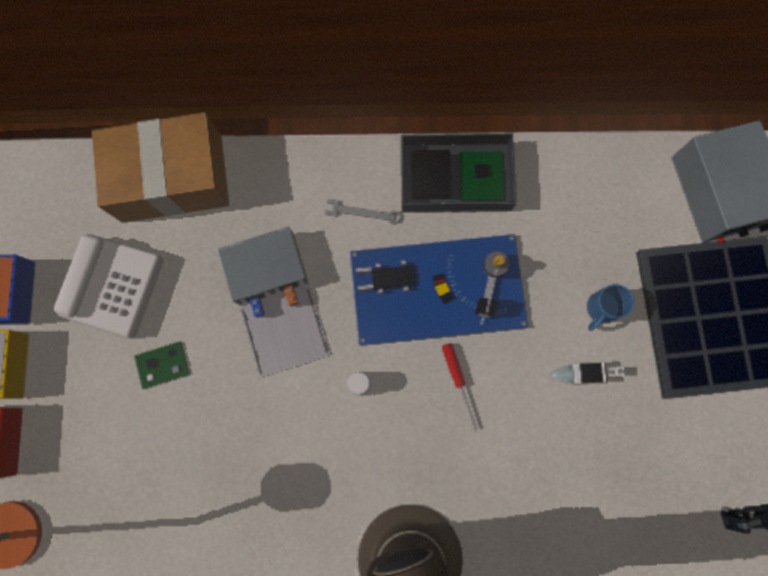

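```bash
python3 - <<'E'
from h import *
im=load('top')
save(im,'top_rack.png',(140,145,225,255),6)
save(im,'top_jig.png',(228,150,358,235),6)
E
```

```text
(no output)
```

View pics/top_rack.png

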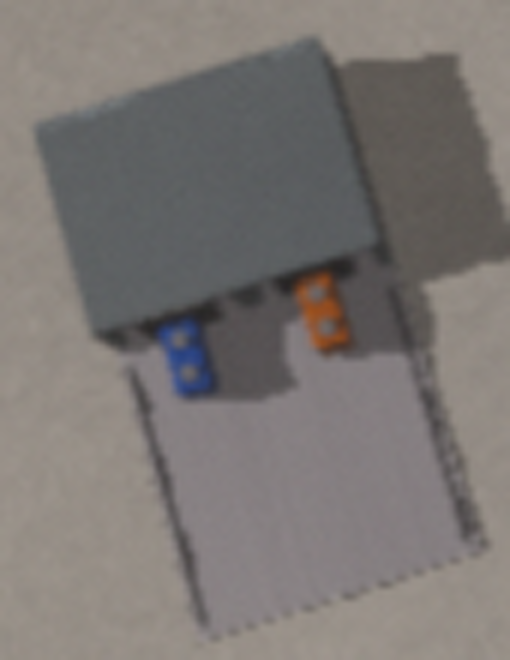

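View pics/top_jig.png

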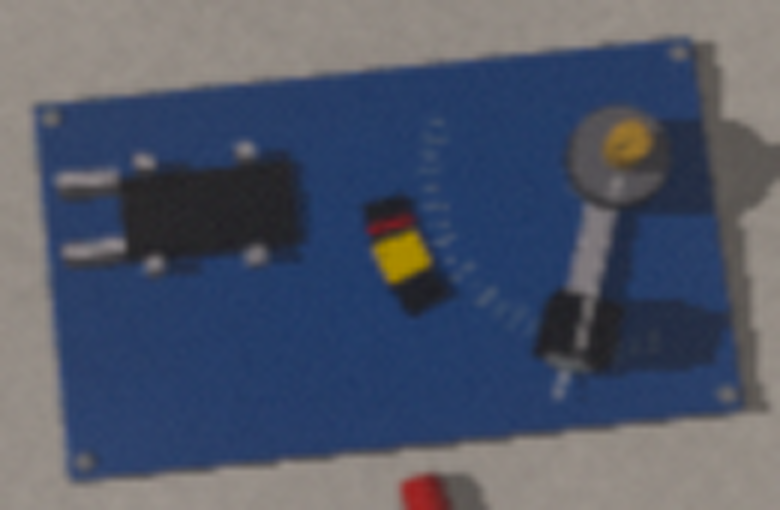

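```bash
cat > m.py <<'E'
from h import *
im=load('top'); P=cloud(im); f=im['frame'].astype(int); r,g,b=f[...,0],f[...,1],f[...,2]
np.set_printoptions(precision=2,suppress=True)
z=P[...,2]
print('bench z',np.nanmedian(z[230:250,150:170]), np.nanmedian(z[140:150,330:340]))
def box(m,zz,zs=None):
    v,u=np.nonzero(m); pts=np.array([ray_at(im,a,c,zz)[:2] for a,c in zip(u,v)],np.float32)
    rc=cv2.minAreaRect(pts); print(rc); print(cv2.boxPoints(rc)); return pts
w=np.zeros(z.shape,bool)
# rack roof
w[:]=0; w[145:210,140:215]=1
print('rack'); box(w&(z>52)&(z<72),62); print('apron z',np.nanmedian(z[225:235,180:190]))
w[:]=0; w[150:235,228:358]=1
m=w&(b>1.5*r)&(b>60)&(z<25)
print('jig',np.nanmedian(z[m])); box(m,15)
w[:]=0; w[150:200,310:350]=1
br=w&(r>b*1.5)&(z>80); print('brass',br.sum(),np.nanmedian(z[br])); p=box(br,98); print(cv2.minEnclosingCircle(p), p.mean(0), np.nanmean(P[br],0))
gr=w&(z>50)&(z<78)&~br; print('grey',np.nanmedian(z[gr])); p=box(gr,64); print(cv2.minEnclosingCircle(p),p.mean(0))
w[:]=0; w[180:215,160:205]=1
o=w&(r>b*1.8)&(r>80); print('orange',o.sum(),np.nanmedian(z[o])); p=box(o,41); print(p.mean(0))
o=w&(b>r*1.5)&(b>60);print('blue',o.sum(),np.nanmedian(z[o])); p=box(o,41); print(p.mean(0))
w[:]=0; w[180:205,285:305]=1
o=w&(r>b*1.8)&(g<r*0.5)&(r>60); print('red',o.sum(),np.nanmedian(z[o])); p=box(o,20); print(p.mean(0))
o=w&(r>b*1.8)&(g>r*0.6)&(r>80); print('yellow',o.sum(),np.nanmedian(z[o])); p=box(o,20); print(p.mean(0))
w[:]=0; w[190:218,312:335]=1
o=w&(z>66)&(z<86); print('head',o.sum(),np.nanmedian(z[o])); p=box(o,76); print(p.mean(0))
E
python3 m.py
```

```text
bench z 0.9842628073586184 1.0447216252667886
rack
((624.803466796875, 320.92901611328125), (160.5218963623047, 169.15240478515625), 17.207448959350586)
[[523.11 377.98]
 [573.16 216.39]
 [726.49 263.88]
 [676.45 425.46]]
apron z 5.120382360481017
jig 15.569110994976882
((587.5194091796875, -70.83676147460938), (217.66014099121094, 381.21575927734375), 5.535338401794434)
[[ 460.81  108.38]
 [ 497.58 -271.05]
 [ 714.23 -250.06]
 [ 677.46  129.38]]
brass 34 97.43406631879589
((633.573974609375, -198.46514892578125), (16.232913970947266, 23.39349937438965), 87.87660217285156)
[[ 621.58 -206.14]
 [ 644.96 -207.01]
 [ 645.56 -190.79]
 [ 622.19 -189.92]]
((633.8038330078125, -197.1698455810547), 11.883248329162598) [ 634.16 -197.81] [ 634.43 -198.02   96.76]
grey 64.37528870515871
((606.4050903320312, -193.53475952148438), (51.28474807739258, 110.76631927490234), 81.40182495117188)
[[ 547.81 -210.61]
 [ 657.33 -227.17]
 [ 665.   -176.46]
 [ 555.48 -159.9 ]]
((607.699951171875, -184.9705810546875), 57.92802047729492) [ 628.35 -195.14]
orange 58 41.44183509234165
((571.4033813476562, 262.779
[... 320 characters left out ...]
569.12 335.72]
 [562.46 355.89]]
[546.78 339.2 ]
red 12 23.00372335689974
((605.0284423828125, -73.4440689086914), (5.479492664337158, 18.509178161621094), 18.15259552001953)
[[599.54 -65.5 ]
 [605.31 -83.09]
 [610.52 -81.38]
 [604.75 -63.8 ]]
[605.03 -73.44]
yellow 58 21.63017225568717
((586.6084594726562, -79.51535034179688), (24.863014221191406, 26.17578887939453), 25.136993408203125)
[[569.79 -72.95]
 [580.91 -96.64]
 [603.42 -86.08]
 [592.3  -62.39]]
[586.81 -79.7 ]
head 132 75.11393160305477
((536.3864135742188, -174.34129333496094), (40.32752990722656, 34.598392486572266), 75.16419219970703)
[[ 514.5  -189.4 ]
 [ 547.95 -198.26]
 [ 558.27 -159.28]
 [ 524.83 -150.42]]
[ 536.73 -174.26]
```

```bash
cat > m2.py <<'E'
from h import *
np.set_printoptions(precision=3,suppress=True)
o=manip.observe(); print(cv2.Rodrigues(o['eef_rot'])[0])
im=load('top'); P=cloud(im); z=P[...,2]
# rack roof robust
w=np.zeros(z.shape,bool); w[145:210,140:215]=1
m=w&(abs(z-63)<4); m=cv2.morphologyEx(m.astype(np.uint8),cv2.MORPH_OPEN,np.ones((5,5)))>0
v,u=np.nonzero(m); pts=np.array([ray_at(im,a,c,62)[:2] for a,c in zip(u,v)],np.float32); rc=cv2.minAreaRect(pts); print(rc,cv2.boxPoints(rc))
for a,c in [((130,370),(200,630)),((395,285),(475,545)),((210,637),(480,545))]:
    q=[ray_at(im,140+t[0]/6-.5,145+t[1]/6-.5,4)[:2] for t in(a,c)]; d=q[1]-q[0]; print('apron',q,np.degrees(np.arctan2(d[1],d[0])))
R=lambda u,v,zz: ray_at(im,228+u/6-.4,150+v/6-.4,zz)[:2]
s=[R(145,162,35),R(245,150,35),R(154,264,35),R(256,254,35)]; print('stubs',np.array(s),np.mean(s,0))
E
python3 m2.py
```

```text
[[-0.     0.227 -0.974]
 [ 0.001 -0.974 -0.227]
 [-1.    -0.001  0.   ]]
((630.5728759765625, 386.7656555175781), (100.26846313476562, 29.571043014526367), 12.413599967956543) [[578.432 390.428]
 [584.789 361.549]
 [682.713 383.103]
 [676.357 411.983]]
apron [array([544.946, 379.886]), array([396.   , 335.395])] -163.36854619962378
apron [array([593.281, 227.48 ]), array([442.966, 179.9  ])] -162.43553380237356
apron [array([392.037, 329.609]), array([442.946, 177.058])] -71.54515723699922
stubs [[639.514  65.481]
 [645.926   8.654]
 [580.673  60.692]
 [585.872   3.156]] [612.996  34.496]
```

Emit:
jog_arm:
  deltas:
    - [1,2.8,4,0,0]
    - [1,5.6,8,0,0]
    - [1,8.4,12,0,0]
    - [1,11.2,16,0,0]
    - [1,14,20,0,0]
    - [1,16.8,24,0,0]
    - [1,19.6,28,0,0]
    - [1,22.4,32,0,2]
    - [1,25.2,36,0,3]
    - [1,28,40,0,4.7]
    - [1,30.8,43,0,4.7]
    - [1,30.8,45.8,0,4.7]

```text
time_s: 1.3
position: [452.5, -148.0, 231.2]
eef_rot: [2.054, 0.326, -2.051]
force: [0.0, 0.7, -0.5]
width: 85.7
```

```bash
cat > ob.py <<'E'
from h import *
np.set_printoptions(precision=3,suppress=True)
o=manip.observe(); R=cv2.Rodrigues(o['eef_rot'])[0]
print('t',round(o['time_s'],2),'q',o['qpos'],'pos',o['position'],'jaw',np.degrees(np.arctan2(R[1,1],R[0,1])),'down',R[:,0],'F',o['force'],'T',o['wrist_torque'],'w',round(o['width'],1))
E
python3 ob.py
```

```text
t 1.3 q [ 0.55   0.182 -0.378  1.926  0.076  1.047 -1.117] pos [ 452.517 -148.047  231.201] jaw -72.0177873132709 down [ 0.002  0.001 -1.   ] F [ 0.022  0.681 -0.531] T [ 0.002  0.031 -0.029] w 85.7
```

Emit:
jog_arm:
  deltas:
    - [1,1,3.5,0,8.5]
    - [1,2,7,0,17]
    - [1,3,10.5,0,25.5]
    - [1,4,14,0,34]
    - [1,5,17.5,0,42.5]
    - [1,6,21,0,51]
    - [1,7,24.5,0,59.5]
    - [1,8,28,0,68]
    - [1,9,31.5,0,76.5]
    - [1,10,35,0,85]
    - [1,11,38.5,0,93.5]
    - [1,11.5,40,0,102]

```text
time_s: 2.5
position: [564.2, 253.0, 230.9]
eef_rot: [0.812, 1.416, -0.81]
force: [0.3, -0.1, 0.3]
width: 85.3
```

```bash
python3 ob.py
```

```text
t 2.5 q [ 0.058  0.524 -0.808  1.574  0.394  1.214 -0.292] pos [564.244 253.04  230.914] jaw 30.337705493836125 down [-0.001  0.002 -1.   ] F [ 0.286 -0.099  0.317] T [-0.014 -0.027  0.067] w 85.3
```

Emit:
jog_arm:
  deltas:
    - [0.1,0,0.5,0,8.5]
    - [0.1,0,1,0,17]
    - [0.1,0,1,0,25.5]
    - [0.1,0,1,-2,34]
    - [0.1,0,1,-5,42.5]
    - [0.1,0.3,1,-8,51]
    - [0.1,0.3,1,-11,59.5]
    - [0.1,0.3,1,-13,68]
    - [0.1,0.3,1,-13,76.5]
    - [0.1,0.3,1,-13,78]
    - [0.1,0.3,1,-13,78]
    - [0.1,0.3,1,-13,78]

```text
time_s: 3.7
position: [568.0, 259.4, 101.8]
eef_rot: [-0.241, 1.557, 0.241]
force: [-0.4, -0.2, 0.0]
width: 46.9
```

```bash
python3 - <<'E'
from h import *
im=cap('top');save(im,'top1.png',(120,120,280,260),5)
im=cap('scene');save(im,'scene1.png',(200,60,400,240),4)
E
python3 ob.py
```

```text
t 3.8 q [ 0.153  0.777 -1.015  1.677  0.728  1.11   0.802] pos [568.036 259.423 101.926] jaw 107.6866803475475 down [ 0.001  0.    -1.   ] F [0.37  0.279 1.23 ] T [-0.006 -0.011  0.049] w 47.0
```

View pics/top1.png

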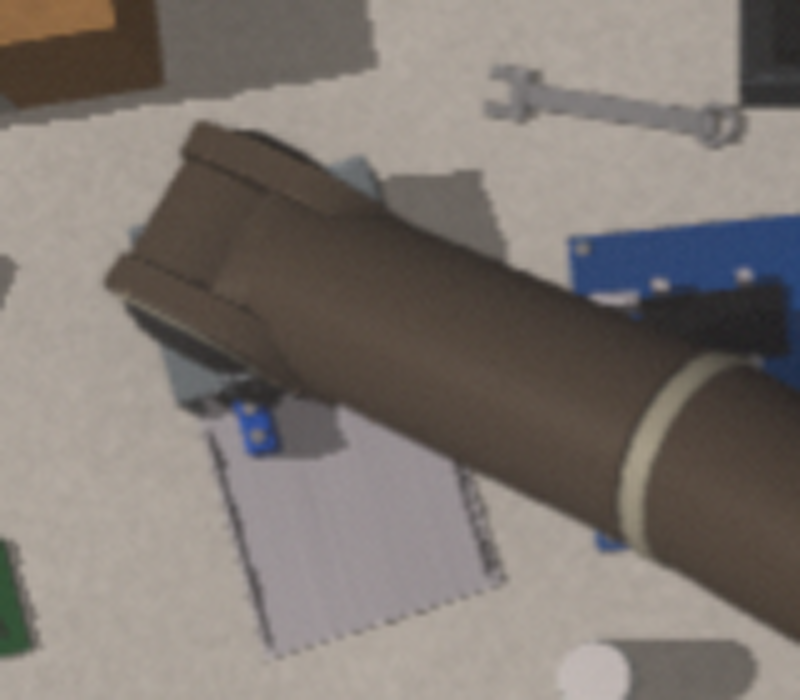

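View pics/scene1.png

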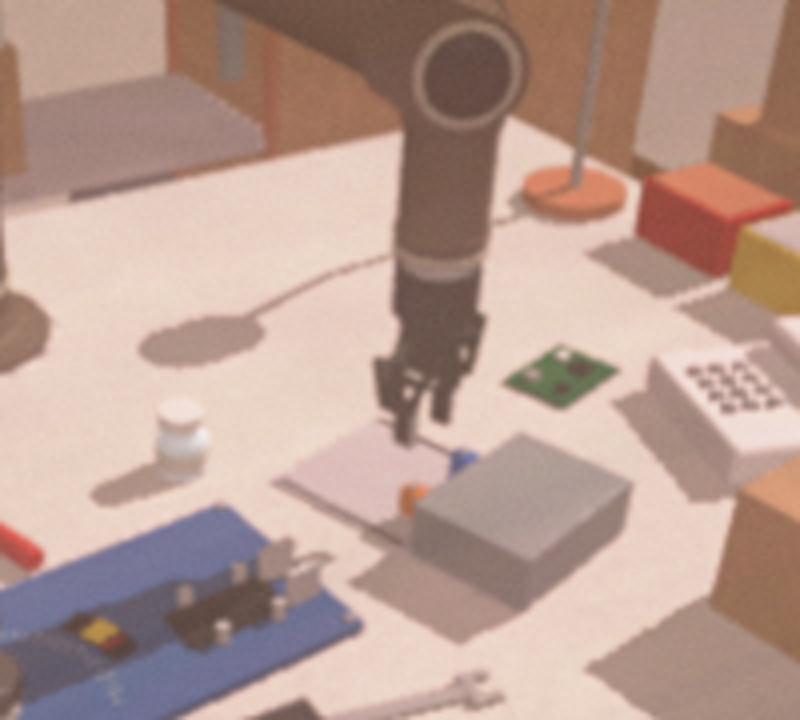

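Emit:
jog_arm:
  deltas:
    - [0.1,0,0.2,-3,0]
    - [0.1,0,0.2,-6,0]
    - [0.1,0,0.2,-8,0]
    - [0.1,0,0.2,-9,0]
    - [0.1,0,0.2,-9,0]
    - [-1,0,0.2,-9,0]
    - [-1,0,0.2,-9,0]
    - [-1,0,0.2,-9,0]
    - [-1,0,0.2,-9,0]
    - [-1,0,0.2,-9,0]

```text
time_s: 4.8
position: [568.5, 261.9, 12.7]
eef_rot: [-0.243, 1.555, 0.244]
force: [-0.7, -0.2, 5.4]
width: 18.9
```

```bash
python3 ob.py
```

```text
t 4.8 q [ 0.102  0.878 -0.93   1.724  0.835  0.984  0.728] pos [568.5   261.852  12.748] jaw 107.80419817244582 down [ 0.002  0.001 -1.   ] F [-0.65  -0.22   5.448] T [-0.072  0.09   0.022] w 18.9
```

Emit:
jog_arm:
  deltas:
    - [-1,-1,-0.32,0,0]
    - [-1,-2.2,-0.71,0,0]
    - [-1,-3.4,-1.09,0,0]
    - [-1,-4.6,-1.48,0,0]
    - [-1,-5.8,-1.86,0,0]
    - [-1,-7,-2.25,0,0]
    - [-1,-8.2,-2.63,0,0]
    - [-1,-9.4,-3.02,0,0]
    - [-1,-10.6,-3.4,0,0]
    - [-1,-11.5,-3.69,0,0]
    - [-1,-12,-3.85,0,0]
    - [-1,-12,-3.85,0,0]

```text
time_s: 6.0
position: [447.9, 223.2, 12.6]
eef_rot: [-0.244, 1.554, 0.245]
force: [-0.5, 0.3, 10.3]
width: 19.6
```

```bash
python3 - <<'E'
from h import *
im=cap('scene');save(im,'scene2.png',(200,60,400,240),4)
E
python3 ob.py
```

```text
t 6.05 q [ 0.164  0.74  -0.967  2.035  0.852  0.831  0.572] pos [447.939 223.187  12.574] jaw 107.83078485176112 down [ 0.002  0.001 -1.   ] F [-1.01   0.041 11.646] T [-0.031  0.017  0.031] w 19.2
```

View pics/scene2.png

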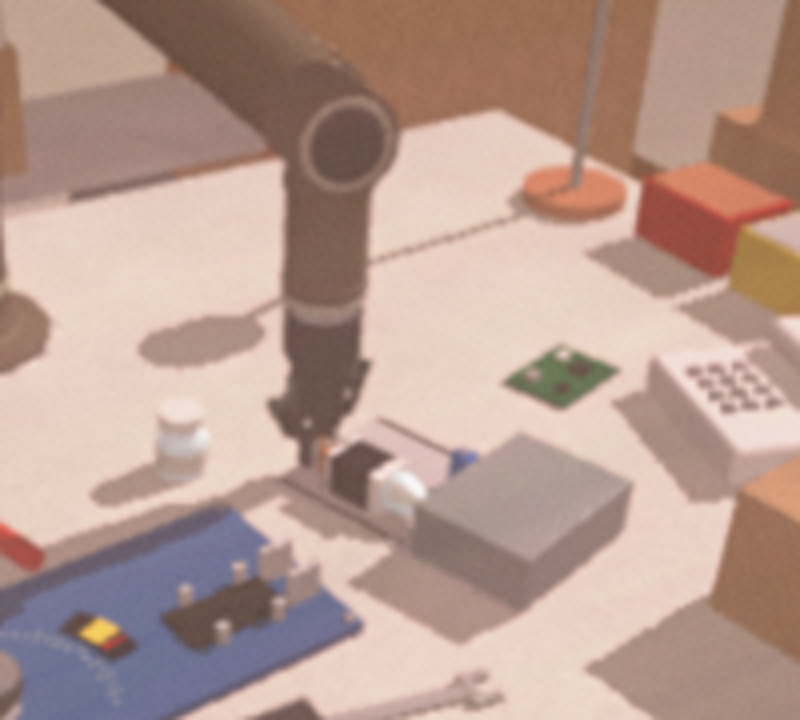

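Emit:
jog_arm:
  deltas:
    - [-1,-0.38,-0.12,0,0]
    - [-1,-0.38,-0.12,0,0]
    - [0.1,-0.38,-0.12,0,0]
    - [0.1,-0.38,-0.12,0,0]
    - [0.1,-0.38,-0.12,0,0]
    - [0.1,-0.38,-0.12,0,0]
    - [1,-0.38,-0.12,3,0]
    - [1,-0.38,-0.12,7,0]
    - [1,-0.38,-0.12,11,0]
    - [1,-3.38,5,13,0]
    - [1,-6.4,9,13,0]
    - [1,-6.4,9,13,0]

```text
time_s: 7.25
position: [380.5, 317.1, 142.9]
eef_rot: [-0.245, 1.555, 0.251]
force: [-0.1, -0.1, -0.5]
width: 85.6
```

```bash
python3 - <<'E'
from h import *
im=cap('scene');save(im,'scene3.png',(260,140,380,220),6)
im=cap('top');save(im,'top3.png',(130,140,260,250),6)
E
python3 ob.py
```

```text
t 7.35 q [ 0.089  0.563 -1.155  1.955  0.608  1.027  0.541] pos [382.025 314.63  141.66 ] jaw 108.08088754952414 down [ 0.     0.001 -1.   ] F [ 0.673 -0.792 -0.22 ] T [-0.007 -0.041  0.016] w 85.7
```

View pics/scene3.png

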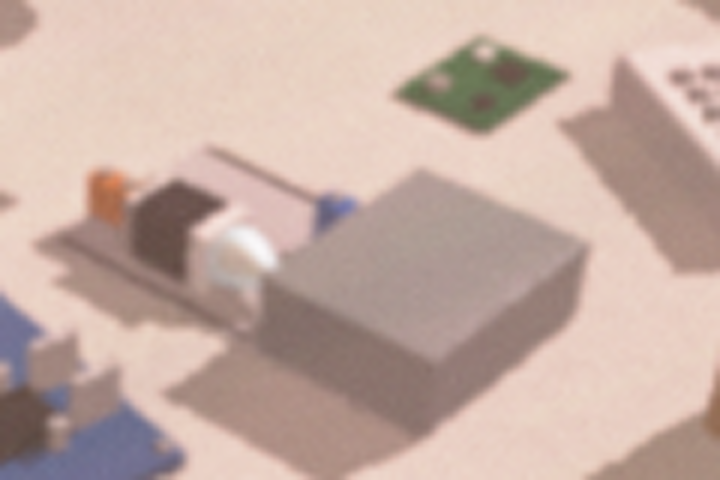

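View pics/top3.png

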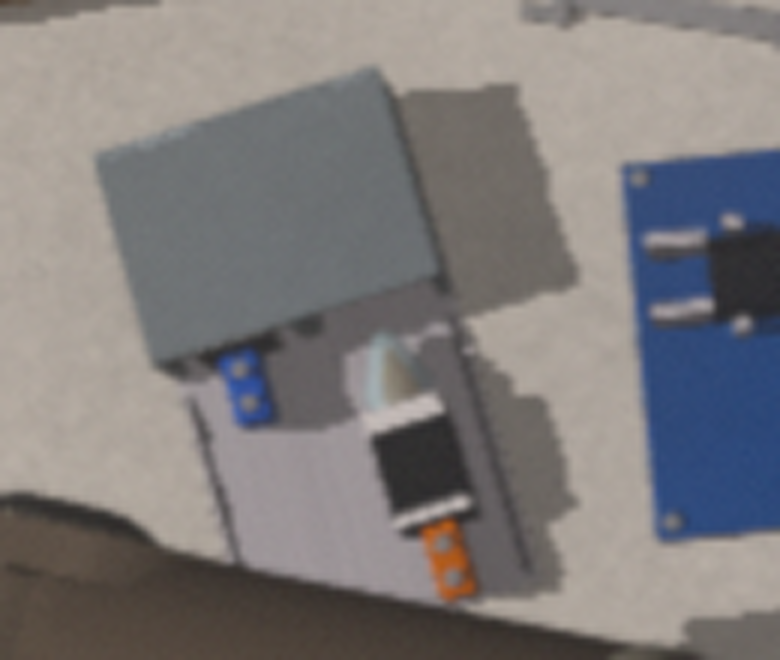

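```bash
python3 - <<'E'
from h import *
np.set_printoptions(precision=2,suppress=True)
im=load('top'); P=cloud(im); f=im['frame'].astype(int); r,g,b=f[...,0],f[...,1],f[...,2]; z=P[...,2]
w=np.zeros(z.shape,bool); w[190:245,186:212]=1
def box(m,zz):
    v,u=np.nonzero(m); pts=np.array([ray_at(im,a,c,zz)[:2] for a,c in zip(u,v)],np.float32)
    rc=cv2.minAreaRect(pts); print(m.sum(),rc,pts.mean(0)); return pts
o=w&(r>b*1.8)&(r>80); a=box(o,41).mean(0)
bl=w&(f.sum(-1)<130)&(z>38); c=box(bl,48).mean(0)
al=w&(z>44)&(z<54); box(al,48)
d=c-a; print(np.linalg.norm(d),np.degrees(np.arctan2(d[1],d[0])))
for t in((370,408),(437,393),(397,530),(470,500)): print(ray_at(im,130+t[0]/6-.4,140+t[1]/6-.4,48))
E
```

```text
65 ((449.3229064941406, 223.69354248046875), (43.4102783203125, 19.913728713989258), 19.227272033691406) [450.22 223.79]Traceback (most recent call last):
  File "<stdin>", line 9, in <module>
  File "<stdin>", line 7, in box
cv2.error: OpenCV(4.12.0) /io/opencv/modules/imgproc/src/convhull.cpp:143: error: (-215:Assertion failed) total >= 0 && (depth == CV_32F || depth == CV_32S) in function 'convexHull'
```

```bash
python3 - <<'E'
from h import *
np.set_printoptions(precision=2,suppress=True)
im=load('top'); P=cloud(im); f=im['frame'].astype(int); r,g,b=f[...,0],f[...,1],f[...,2]; z=P[...,2]
w=np.zeros(z.shape,bool); w[190:245,186:212]=1
def box(m,zz):
    v,u=np.nonzero(m); pts=np.array([ray_at(im,a,c,zz)[:2] for a,c in zip(u,v)],np.float32)
    rc=cv2.minAreaRect(pts); print(m.sum(),rc,pts.mean(0)); return pts
print(f[218,198:206],z[218,195:210])
bl=w&(f.sum(-1)<180); bl=cv2.morphologyEx(bl.astype(np.uint8),cv2.MORPH_OPEN,np.ones((3,3)))>0
c=box(bl,48).mean(0)
al=w&(z>44)&(z<54)
if al.sum(): box(al,48)
d=c-[450,223.7]; print(np.linalg.norm(d),np.degrees(np.arctan2(d[1],d[0])))
for t in((362,412),(440,393),(397,530),(470,500)): print(ray_at(im,130+t[0]/6-.4,140+t[1]/6-.4,48))
E
```

```text
[[49 50 48]
 [49 48 49]
 [48 47 46]
 [50 47 49]
 [51 48 48]
 [48 47 44]
 [47 46 49]
 [51 48 49]] [47.25 50.78 46.15 47.2  55.26 55.89 46.5  47.23 46.21 44.88 45.35 47.91
 33.84  8.82  8.87]
243 ((468.15899658203125, 248.65646362304688), (66.90303802490234, 113.73782348632812), 88.2512435913086) [471.78 243.43]
299 ((493.9454345703125, 237.18280029296875), (134.16563415527344, 43.668514251708984), 17.30229377746582) [501.8  239.75]
29.387559457804077 42.17499306733219
[530.56 272.34  48.  ]
[540.89 228.93  48.  ]
[464.62 251.62  48.  ]
[480.94 211.41  48.  ]
```

Emit:
jog_arm:
  deltas:
    - [1,4,-2.4,0,0]
    - [1,8,-4.8,-2,0]
    - [1,12,-7.2,-4,0]
    - [1,12.25,-7.35,-5,0]
    - [1,12.25,-7.35,-5,0]
    - [1,12.25,-7.35,-5,0]

```text
time_s: 7.95
position: [505.3, 239.3, 91.1]
eef_rot: [-0.244, 1.558, 0.245]
force: [-1.3, -0.6, -0.1]
width: 85.6
```

```bash
python3 ob.py
```

```text
t 7.95 q [ 0.208  0.713 -1.048  1.847  0.724  1.024  0.739] pos [505.335 239.277  91.1  ] jaw 107.83423970507266 down [-0.002  0.    -1.   ] F [-1.287 -0.627 -0.109] T [-0.005 -0.041  0.034] w 85.6
```

Emit:
jog_arm:
  deltas:
    - [1,0,0.15,-3,0]
    - [1,0,0.15,-6,0]
    - [1,0,0.15,-7.8,0]
    - [1,0,0.15,-7.8,0]
    - [1,0,0.15,-7.8,0]
    - [-1,0,0.15,-7.8,0]
    - [-1,0,0.15,-7.8,0]
    - [-1,0,0.15,-7.8,0]
    - [-1,0,0.15,-7.8,0]
    - [-1,0,0.15,-7.8,0]

```text
time_s: 8.95
position: [506.9, 241.1, 14.4]
eef_rot: [-0.244, 1.555, 0.244]
force: [-0.8, -0.0, 6.8]
width: 43.2
```

```bash
python3 ob.py
```

```text
t 8.95 q [ 0.142  0.806 -0.952  1.887  0.841  0.909  0.652] pos [506.851 241.08   14.365] jaw 107.796031192835 down [ 0.002  0.    -1.   ] F [-0.806 -0.029  6.815] T [-0.19   0.196 -0.041] w 43.2
```

Emit:
jog_arm:
  deltas:
    - [-1,0,0,2,0]
    - [-1,0,0,5,0]
    - [-1,0,0,9,0]
    - [-1,0.5,-1,11.5,-8]
    - [-1,1.5,-3,11.5,-16.5]
    - [-1,2.5,-5,11.5,-25]
    - [-1,3.5,-7,11.5,-33.5]
    - [-1,4.5,-9,11.5,-42]
    - [-1,5.5,-11,11.5,-50.5]
    - [-1,6.5,-13,11.5,-59]
    - [-1,7.5,-15,11.5,-67.5]
    - [-1,8.5,-17,11.5,-76]

```text
time_s: 10.15
position: [591.2, 69.7, 128.2]
eef_rot: [0.796, 1.421, -0.796]
force: [-1.3, -0.0, -3.2]
width: 43.4
```

```bash
python3 ob.py
```

```text
t 10.15 q [ 0.342  0.587 -0.76   1.74   0.469  1.006 -0.043] pos [591.191  69.731 128.16 ] jaw 31.46119443370198 down [-0.001 -0.    -1.   ] F [-1.307 -0.029 -3.217] T [-0.053 -0.068  0.043] w 43.4
```

Emit:
jog_arm:
  deltas:
    - [-1,1,-2,0,-8.5]
    - [-1,2.05,-3.75,0,-17]
    - [-1,2.05,-3.75,-2,-25.5]
    - [-1,2.05,-3.75,-4,-26]
    - [-1,2.05,-3.75,-4,-26]
    - [-1,2.05,-3.75,-4,-26]
    - [-1,2.05,-3.75,-4,-26]

```text
time_s: 10.85
position: [612.2, 33.7, 89.3]
eef_rot: [1.134, 1.255, -1.132]
force: [-0.6, 0.1, -2.6]
width: 43.5
```

```bash
python3 - <<'E'
from h import *
im=cap('scene');save(im,'scene4.png',(160,140,300,240),5.5)
im=cap('top');save(im,'top4.png',(200,130,360,250),5)
E
python3 ob.py
```

```text
t 10.95 q [ 0.305  0.624 -0.622  1.731  0.439  0.928 -0.394] pos [612.307  33.521  89.37 ] jaw 5.836261789297307 down [ 0.002  0.    -1.   ] F [ 0.207 -0.448 -2.324] T [-0.004  0.046  0.026] w 43.2
```

View pics/scene4.png

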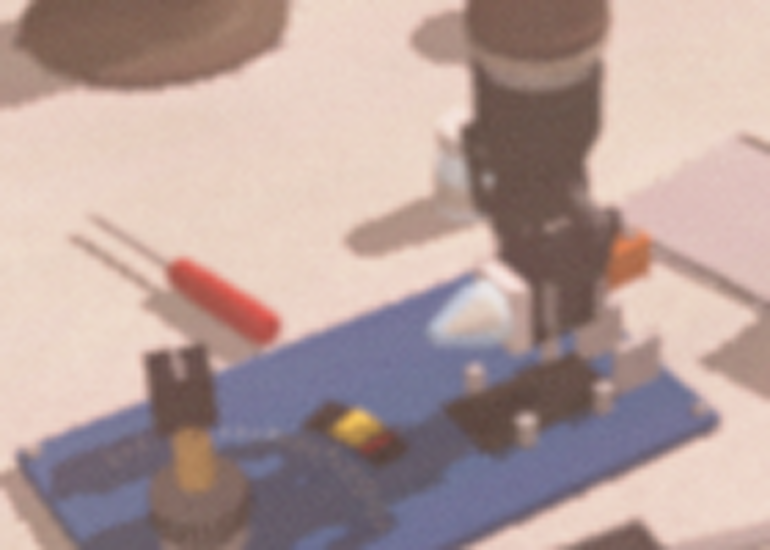

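View pics/top4.png

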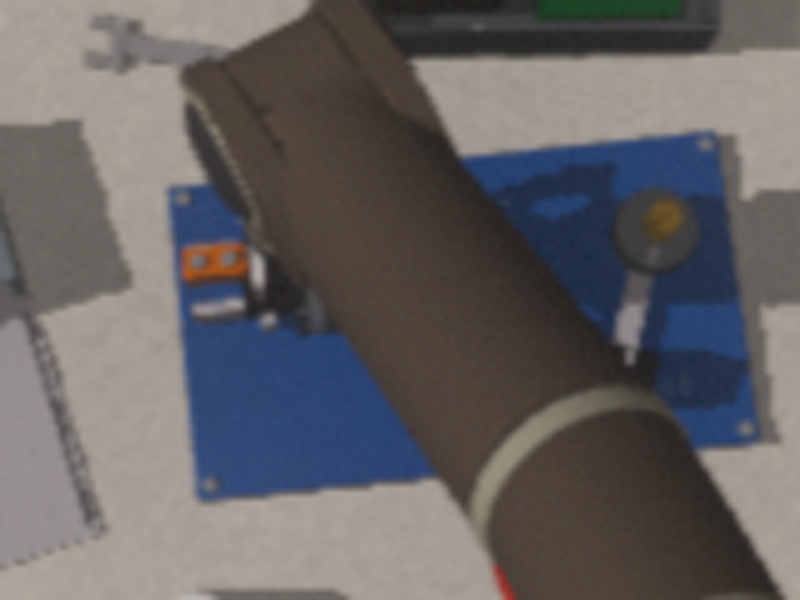

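```bash
python3 - <<'E'
from h import *
np.set_printoptions(precision=2,suppress=True)
im=load('top'); P=cloud(im); f=im['frame'].astype(int); r,g,b=f[...,0],f[...,1],f[...,2]; z=P[...,2]
w=np.zeros(z.shape,bool); w[170:195,232:256]=1
o=w&(r>b*1.8)&(r>80); print(np.nanmedian(z[o]))
v,u=np.nonzero(o); pts=np.array([ray_at(im,a,c,116)[:2] for a,c in zip(u,v)],np.float32)
rc=cv2.minAreaRect(pts); print(rc,cv2.boxPoints(rc),pts.mean(0))
a=np.radians(5.6); y=np.array([-np.sin(a),np.cos(a)])
print('expected tail',np.array([612,35.2])+58*y,'knob-based',np.array([634,-198])+293*y)
# fork plates & pad in the first image
E
```

```text
115.85941409476573
((604.4567260742188, 91.79523468017578), (38.5784912109375, 19.613929748535156), 89.45548248291016) [[594.47  72.6 ]
 [614.08  72.41]
 [614.45 110.99]
 [594.83 111.18]] [603.42  91.78]
expected tail [606.34  92.92] knob-based [605.41  93.6 ]
```

Emit:
jog_arm:
  deltas:
    - [-1,0,0.1,-2,0]
    - [-1,0,0.1,-4,0]
    - [-1,0,0.1,-5,0]
    - [-1,0,0.1,-5.5,0]
    - [-1,0,0.1,-5.8,0]
    - [-1,0,0.1,-5.8,0]
    - [-1,0,0.1,-5.8,0]

```text
time_s: 11.65
position: [612.2, 34.4, 31.0]
eef_rot: [1.135, 1.255, -1.133]
force: [0.2, 0.0, -3.1]
width: 43.4
```

```bash
python3 ob.py
```

```text
t 11.65 q [ 0.273  0.697 -0.579  1.764  0.496  0.83  -0.441] pos [612.239  34.397  31.017] jaw 5.808819444566394 down [ 0.001  0.    -1.   ] F [ 0.199  0.016 -3.138] T [-0.003  0.03   0.008] w 43.4
```

Emit:
jog_arm:
  deltas:
    - [-1,0,0,-0.1,0]
    - [-1,0,0,-0.15,0]
    - [-1,0,0,-0.15,0]
    - [0.3,0,0,-0.15,0]
    - [0.6,0,0,-0.15,0]
    - [0.6,0,0,-0.15,0]
    - [0.6,0,0,-0.15,0]
    - [1,0,0,2,0]
    - [1,0,0,6,0]
    - [1,0,0,10,0]
    - [1,0.5,-4,12,0]
    - [1,1,-8,12,0]

```text
time_s: 12.85
position: [624.0, -44.7, 154.5]
eef_rot: [1.135, 1.252, -1.127]
force: [1.2, -0.2, -0.4]
width: 85.4
```

```bash
python3 ob.py
```

```text
t 12.85 q [ 0.447  0.566 -0.649  1.651  0.384  1.048 -0.215] pos [624.002 -44.705 154.486] jaw 6.011688575904635 down [ 0.007  0.    -1.   ] F [ 1.176 -0.246 -0.386] T [-0.12  -0.009  0.003] w 85.4
```

Emit:
jog_arm:
  deltas:
    - [1,-2,-4,3,0]
    - [1,-4,-8,5,0]
    - [1,-6,-12,5,8]
    - [1,-8,-16,5,16]
    - [1,-10,-20,5,24]
    - [1,-12,-24,5,32]
    - [1,-14,-28,5,40]
    - [1,-16,-32,5,44]
    - [1,-17,-34,5,44]

```text
time_s: 13.75
position: [448.6, -390.3, 199.7]
eef_rot: [0.55, 1.501, -0.552]
force: [-0.7, -0.2, -0.1]
width: 85.4
```

```bash
python3 - <<'E'
from h import *
ims=[]
for n in('scene','top'):
    L=[manip.get_image(n) for _ in range(8)]
    im=dict(L[0]); im['frame']=np.clip(np.mean([l['frame'].astype(float) for l in L],0),0,255).round().astype(np.uint8)
    im['range_z']=np.median([l['range_z'] for l in L],0).astype(np.float32)
    np.savez(f'{n}.npz',**{k:np.array(v) for k,v in im.items()})
    np.save(f'{n}_f5.npy',np.mean([l['frame'].astype(float) for l in L],0))
    save(im,n+'5.png',(160,160,300,250) if n=='scene' else (225,140,365,240),5.5)
E
python3 ob.py
```

```text
t 14.55 q [ 1.197  0.508 -0.797  1.672  0.395  1.13   1.16 ] pos [ 451.828 -385.609  200.315] jaw 49.821755819171585 down [-0. -0. -1.] F [-0.161 -0.655  0.219] T [-0.01   0.015  0.024] w 85.4
```

View pics/scene5.png

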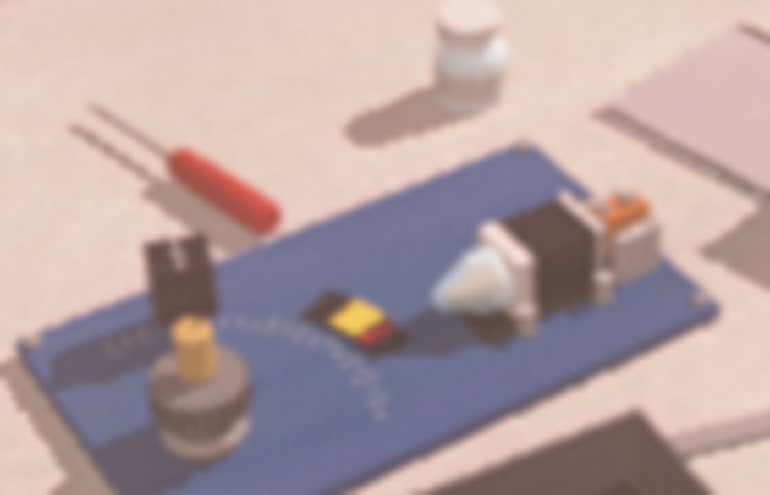

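View pics/top5.png

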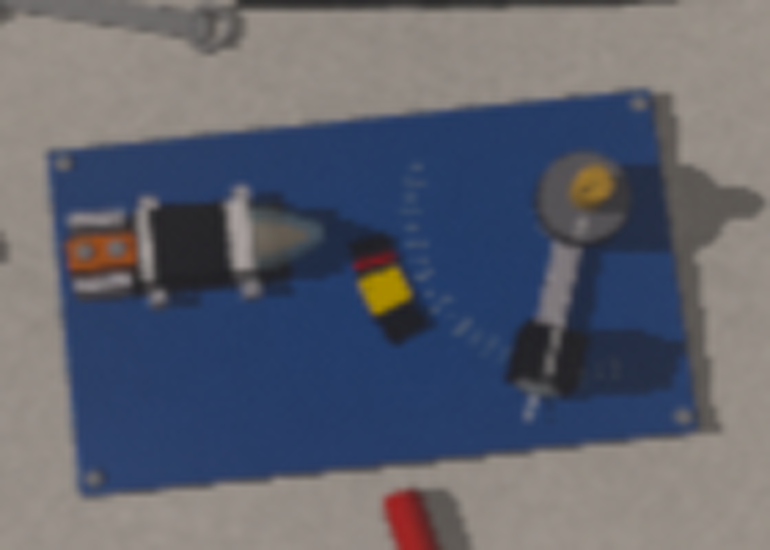

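```bash
cat > ang.py <<'E'
from h import *
np.set_printoptions(precision=2,suppress=True)
def run(ax=None,im=None,full=True):
    im=im or load('top'); P=cloud(im); f=im['frame'].astype(float); r,g,b=f[...,0],f[...,1],f[...,2]; z=P[...,2]
    def cen(m,zz):
        v,u=np.nonzero(m); return np.array([ray_at(im,a,c,zz)[:2] for a,c in zip(u,v)],np.float32)
    w=np.zeros(z.shape,bool); w[150:200,310:350]=1
    br=w&(r>b*1.5)&(z>85); p=cen(br,98); print('brass',len(p),p.mean(0),cv2.minEnclosingCircle(p))
    if ax is None: ax=p.mean(0)
    gr=w&(z>58)&(z<70)
    v,u=np.nonzero(gr); k=v<190; p=cen(gr,64)
    d=np.linalg.norm(p-ax,axis=1)<36; p=p[d]; print('grey',len(p),cv2.minEnclosingCircle(p))
    az=lambda p:np.degrees(np.arctan2(p[1]-ax[1],p[0]-ax[0]))
    w[:]=0; w[180:205,285:305]=1
    o=w&(r>b*1.8)&(g<r*0.55)&(r>60); p=cen(o,20).mean(0); print('red',o.sum(),p,az(p),np.linalg.norm(p-ax))
    o=w&(r>b*1.8)&(g>r*0.6)&(r>80); p=cen(o,20).mean(0); print('yel',o.sum(),p,az(p),np.linalg.norm(p-ax))
    w[:]=0; w[150:225,270:335]=1
    o=w&(z>70)&(z<84); 
    p=cen(o,76); d=np.linalg.norm(p-ax,axis=1); p=p[(d>70)&(d<135)]; print('head',len(p),p.mean(0),az(p.mean(0)),np.linalg.norm(p.mean(0)-ax),cv2.minAreaRect(p))
if __name__=='__main__':
    run(); run(np.array([634.0,-198.0]))
    im=load('top'); 
    for t in((530,408),(526,418),(537,395)): 
        p=ray_at(im,225+t[0]/5.5-.41,140+t[1]/5.5-.41,26)[:2]-[634,-198]; print('ptr',np.linalg.norm(p),np.degrees(np.arctan2(p[1],p[0])))
    for t in((548,378),(559,330)): 
        p=ray_at(im,225+t[0]/5.5-.41,140+t[1]/5.5-.41,76)[:2]-[634,-198]; print('line',np.linalg.norm(p),np.degrees(np.arctan2(p[1],p[0])))
E
python3 ang.py
```

```text
brass 34 [ 634.64 -197.93] ((633.8038330078125, -197.1698455810547), 11.883248329162598)
grey 161 ((634.4755859375, -199.10899353027344), 27.69524574279785)
red 12 [605.03 -73.44] 103.38249 127.96063
yel 58 [586.81 -79.7 ] 112.02763 127.539474
head 129 [ 536.93 -174.63] 166.58977 100.451385 ((536.7516479492188, -174.5349884033203), (40.14010238647461, 33.79307556152344), 75.16419219970703)
brass 34 [ 634.64 -197.93] ((633.8038330078125, -197.1698455810547), 11.883248329162598)
grey 161 ((634.4755859375, -199.10899353027344), 27.69524574279785)
red 12 [605.03 -73.44] 103.09451722668531 127.88313850395103
yel 58 [586.81 -79.7 ] 111.74712613030619 127.3661806105338
head 129 [ 536.93 -174.63] 166.46402570677702 99.84221024648652 ((536.7516479492188, -174.5349884033203), (40.14010238647461, 33.79307556152344), 75.16419219970703)
ptr 126.71599181621487 165.74656408330023
ptr 133.32357004703968 165.2943179810132
ptr 117.88063042640692 166.9331829308584
line 114.54967372230992 166.35113169711585
line 84.8712012833974 166.7020607621031
```

Emit:
jog_arm:
  deltas:
    - [1,3,3.1,0,0]
    - [1,6,6.2,0,0]
    - [1,9,9.3,0,0]
    - [1,12,12.4,0,0]
    - [1,15,15.5,0,0]
    - [1,17,17.5,-2,0]
    - [1,18.2,18.7,-5,0]
    - [1,18.2,18.7,-7,0]
    - [1,18.2,18.7,-7,0]
    - [1,18.2,18.7,-7,0]

```text
time_s: 15.55
position: [633.6, -199.0, 130.5]
eef_rot: [0.549, 1.501, -0.549]
force: [-0.4, 0.8, 0.3]
width: 85.3
```

```bash
python3 ob.py
```

```text
t 15.55 q [ 0.713  0.689 -0.746  1.558  0.507  1.097  0.714] pos [ 633.635 -199.011  130.457] jaw 49.79022124868087 down [-0.001  0.    -1.   ] F [-0.391  0.753  0.346] T [-0.004 -0.03  -0.017] w 85.3
```

Emit:
jog_arm:
  deltas:
    - [1,0.05,0.08,-3,0]
    - [1,0.05,0.08,-6,0]
    - [1,0.05,0.08,-8,0]
    - [1,0.05,0.08,-9.7,0]
    - [1,0.05,0.08,-9.7,0]
    - [1,0.05,0.08,-9.7,0]
    - [-1,0.05,0.08,-9.7,0]
    - [-1,0.05,0.08,-9.7,0]
    - [-1,0.05,0.08,-9.7,0]
    - [-1,0.05,0.08,-9.7,0]
    - [-1,0.05,0.08,-9.7,0]

```text
time_s: 16.65
position: [634.8, -198.4, 35.1]
eef_rot: [0.548, 1.498, -0.55]
force: [-2.3, 0.9, 7.5]
width: 54.8
```

```bash
python3 - <<'E'
from h import *
im=cap('scene');save(im,'scene6.png',(160,140,300,240),5.5)
E
python3 ob.py
```

```text
t 16.7 q [ 0.676  0.793 -0.686  1.619  0.591  0.945  0.65 ] pos [ 634.738 -198.412   35.06 ] jaw 49.79329848115367 down [ 0.001 -0.001 -1.   ] F [-2.51  -1.035  8.363] T [-0.104  0.632 -0.017] w 54.5
```

View pics/scene6.png

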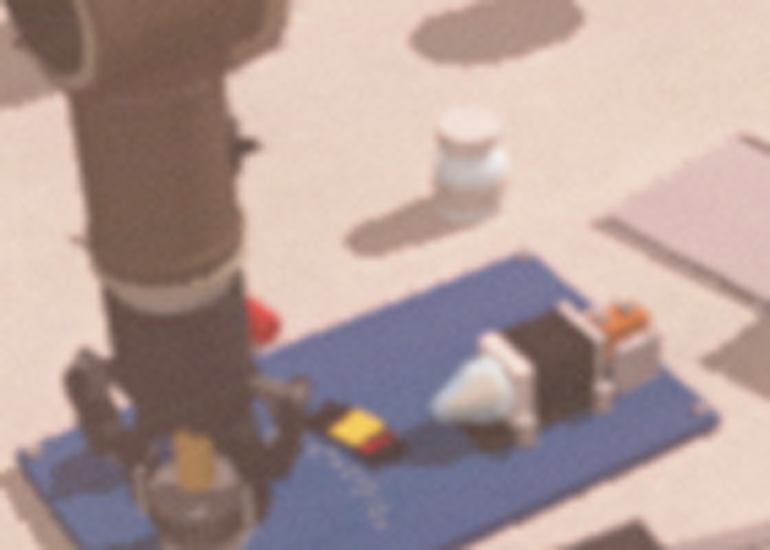

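Emit:
jog_arm:
  deltas:
    - [-1,0,0,0,-5]
    - [-1,0,0,0,-11]
    - [-1,0,0,0,-17]
    - [-1,0,0,0,-23]
    - [-1,0,0,0,-29]
    - [-1,0,0,0,-35]
    - [-1,0,0,0,-41]
    - [-1,0,0,0,-46]
    - [-1,0,0,0,-50]
    - [-1,0,0,0,-50]
    - [-1,0,0,0,-50]

```text
time_s: 17.8
position: [636.5, -197.5, 35.1]
eef_rot: [1.212, 1.205, -1.207]
force: [5.2, 1.2, 6.3]
width: 54.6
```

```bash
python3 - <<'E'
from h import *
im=cap('scene');save(im,'scene7.png',(160,140,300,240),5.5)
im=cap('top');save(im,'top7.png',(225,140,365,240),5.5)
E
python3 ob.py
```

```text
t 17.9 q [ 0.553  0.738 -0.487  1.627  0.42   0.878 -0.098] pos [ 636.481 -197.586   35.075] jaw -0.047339160158054346 down [ 0.005 -0.    -1.   ] F [5.641 0.606 5.489] T [ 0.174 -0.811 -0.154] w 54.4
```

View pics/scene7.png

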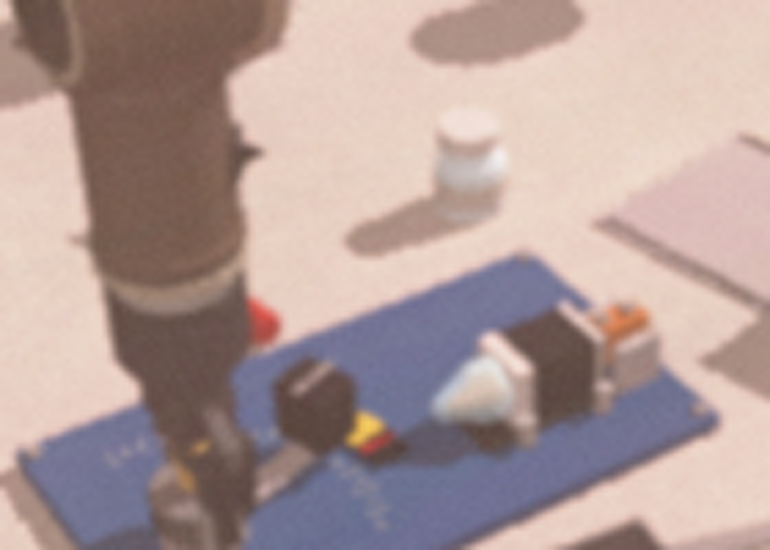

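View pics/top7.png

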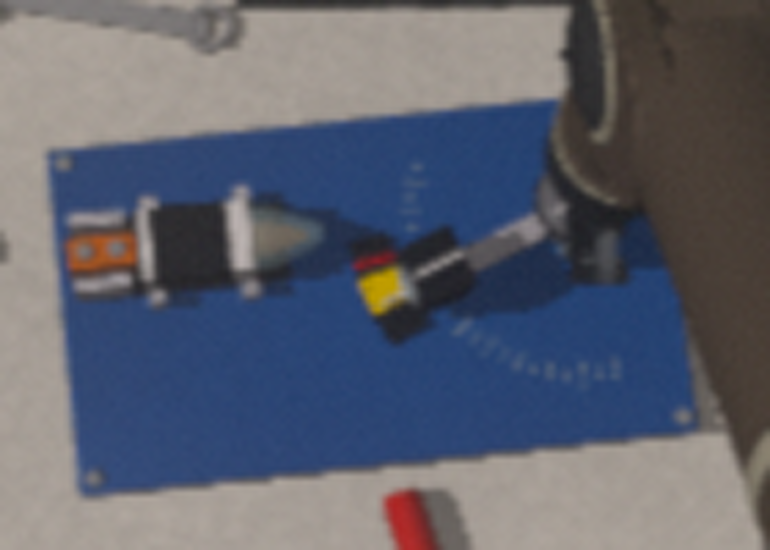

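```bash
cat > head.py <<'E'
from h import *
import sys
np.set_printoptions(precision=2,suppress=True)
ax=np.array([634.2,-198.2])
L=[cap('top') for _ in range(3)]; im=L[0]; f=np.mean([l['frame'].astype(float) for l in L],0); im['frame']=f
z=cloud(im)[...,2]
w=np.zeros(z.shape,bool); w[150:225,270:322]=1
v,u=np.nonzero(w&(z>68)&(z<84))
p=np.array([ray_at(im,a,c,76)[:2] for a,c in zip(u,v)],np.float32)
d=np.linalg.norm(p-ax,axis=1); p=p[(d>72)&(d<130)]
n,lab,st,ce=0,0,0,0
c=p.mean(0); az=lambda q:np.degrees(np.arctan2(q[1]-ax[1],q[0]-ax[0]))
print('head',len(p),c,az(c),np.linalg.norm(c-ax),cv2.minAreaRect(p))
im['frame']=f.round().astype(np.uint8); save(im,'top_h%d.png'%int(manip.observe()['time_s']*100),(275,165,335,215),12)
E
python3 head.py; ls pics
```

```text
head 123 [ 590.77 -108.82] 115.91289723912554 99.37066088339745 ((590.660888671875, -108.57991790771484), (40.163665771484375, 32.6771125793457), 24.920122146606445)
scene0.png
scene1.png
scene2.png
scene3.png
scene4.png
scene5.png
scene6.png
scene7.png
top0.png
top1.png
top3.png
top4.png
top5.png
top7.png
top_h1805.png
top_jig.png
top_rack.png
```

Emit:
jog_arm:
  deltas:
    - [-1,0,0,0,-2]
    - [-1,0,0,0,-4.5]
    - [-1,0,0,0,-4.5]
    - [-1,0,0,0,-4.5]

```text
time_s: 18.45
position: [636.7, -197.6, 35.1]
eef_rot: [1.27, 1.167, -1.264]
force: [5.8, 0.6, 5.8]
width: 54.4
```

```bash
python3 head.py; python3 ob.py; ls -t pics|head -1
```

```text
head 124 [ 597.68 -105.81] 111.56542815361084 99.34538736980254 ((597.7657470703125, -106.06726837158203), (40.072025299072266, 34.16731262207031), 24.69058609008789)
t 18.6 q [ 0.541  0.734 -0.468  1.628  0.404  0.873 -0.164] pos [ 636.667 -197.581   35.086] jaw -4.548317178114582 down [ 0.005 -0.    -1.   ] F [5.607 0.478 5.75 ] T [ 0.183 -0.891 -0.101] w 54.4
top_h1860.png
```

Emit:
jog_arm:
  deltas:
    - [-1,0,0,0,-4.5]
    - [-1,0,0,0,0]
    - [-1,0,0,0,0]

```text
time_s: 18.9
position: [636.7, -197.6, 35.1]
eef_rot: [1.268, 1.168, -1.262]
force: [5.3, 0.6, 6.4]
width: 54.5
```

A stray -4.5° in that call's first row turned the knob out and back again. I'll check where the pointer is now, then hold for a full second.

```bash
python3 head.py; python3 ob.py
```

```text
head 124 [ 597.49 -105.99] 111.70600892603724 99.24780686685531 ((597.3265991210938, -106.17731475830078), (40.072261810302734, 33.95420455932617), 21.565189361572266)
t 19.05 q [ 0.541  0.734 -0.468  1.628  0.405  0.873 -0.164] pos [ 636.649 -197.578   35.055] jaw -4.518661450306861 down [ 0.005 -0.    -1.   ] F [6.44  1.003 5.086] T [ 0.092 -0.926  0.151] w 54.1
```

Emit:
jog_arm:
  deltas:
    - [-1,0,0,0,0]
    - [-1,0,0,0,0]
    - [-1,0,0,0,0]
    - [-1,0,0,0,0]
    - [-1,0,0,0,0]
    - [-1,0,0,0,0]
    - [-1,0,0,0,0]
    - [-1,0,0,0,0]
    - [-1,0,0,0,0]
    - [-1,0,0,0,0]
    - [-1,0,0,0,0]
    - [-1,0,0,0,0]

```text
time_s: 20.25
position: [636.7, -197.6, 35.1]
eef_rot: [1.269, 1.167, -1.263]
force: [5.6, 0.7, 5.4]
width: 54.7
```

Emit:
jog_arm:
  deltas:
    - [1,0,0,0,0]
    - [1,0,0,0,0]
    - [1,0,0,0,0]
    - [1,0,0,0,0]
    - [1,0,0,0,0]
    - [1,0,0,0,0]

```text
time_s: 20.85
position: [634.1, -197.9, 33.2]
eef_rot: [1.269, 1.17, -1.269]
force: [0.0, -0.2, 0.0]
width: 85.4
```

```bash
python3 head.py; python3 ob.py
```

```text
head 124 [ 598.03 -106.06] 111.43034644018368 98.98714333125614 ((598.0927734375, -106.0420913696289), (39.66306686401367, 33.7791748046875), 22.873859405517578)
t 21.0 q [ 0.541  0.735 -0.466  1.63   0.404  0.874 -0.166] pos [ 634.189 -197.884   33.271] jaw -4.6864264508965325 down [-0.  0. -1.] F [ 0.081  0.586 -0.825] T [-0.026 -0.002  0.036] w 85.5
```

Emit:
jog_arm:
  deltas:
    - [1,0,0,1.5,0]
    - [1,0.22,-0.1,3.5,0]
    - [1,0.22,-0.1,3.5,0]
    - [1,0.22,-0.1,3.5,0]
    - [-1,0.22,-0.1,3.5,0]
    - [-1,0.22,-0.1,3.5,0]
    - [-1,0.22,-0.1,3.5,0]
    - [-1,0.22,-0.1,3.5,0]
    - [-1,0.22,-0.1,3.5,0]
    - [-1,0.22,-0.1,3.5,0]
    - [-1,0.22,-0.1,3.5,0]

```text
time_s: 22.1
position: [636.6, -198.9, 68.2]
eef_rot: [1.269, 1.169, -1.269]
force: [1.7, 0.6, -0.7]
width: 20.3
```

```bash
python3 head.py; python3 ob.py
```

```text
head 127 [ 597.65 -106.05] 111.63532610247688 99.1387514870353 ((597.6753540039062, -106.10881042480469), (40.270931243896484, 34.16731262207031), 24.690587997436523)
t 22.25 q [ 0.552  0.697 -0.484  1.606  0.38   0.934 -0.146] pos [ 636.518 -198.877   68.19 ] jaw -4.687793976367432 down [ 0.  0. -1.] F [ 1.129  0.124 -2.29 ] T [ 0.01  -0.278  0.033] w 20.1
```

Emit:
jog_arm:
  deltas:
    - [-1,0,0,0,-4]
    - [-1,0,0,0,-10]
    - [-1,0,0,0,-16]
    - [-1,0,0,0,-22]
    - [-1,0,0,0,-28]
    - [-1,0,0,0,-34]
    - [-1,0,0,0,-40]
    - [-1,0,0,0,-46]
    - [-1,0,0,0,-51]
    - [-1,0,0,0,-54]
    - [-1,0,0,0,-55]
    - [-1,0,0,0,-55]

```text
time_s: 23.45
position: [637.2, -199.3, 68.3]
eef_rot: [1.924, 0.52, -1.922]
force: [5.1, -2.3, -3.5]
width: 20.9
```

```bash
python3 head.py; python3 ob.py;ls -t pics|head -1; python3 - <<'E'
from h import *
L=[cap('scene') for _ in range(3)]; im=L[0]; im['frame']=np.mean([l['frame'].astype(float) for l in L],0).round().astype(np.uint8)
save(im,'scene8.png',(195,190,245,230),14)
E
```

```text
head 124 [ 608.81 -102.28] 104.82681578929996 99.22462775877094 ((608.7471313476562, -102.34284973144531), (40.46934127807617, 33.640960693359375), 14.346977233886719)
t 23.6 q [ 0.4    0.659 -0.252  1.617  0.198  0.889 -0.966] pos [ 637.249 -199.269   68.274] jaw -59.638105239607185 down [ 0.002 -0.    -1.   ] F [ 5.149 -2.38  -3.89 ] T [-0.331 -1.114  0.02 ] w 20.4
top_h2360.png
```

View pics/scene8.png

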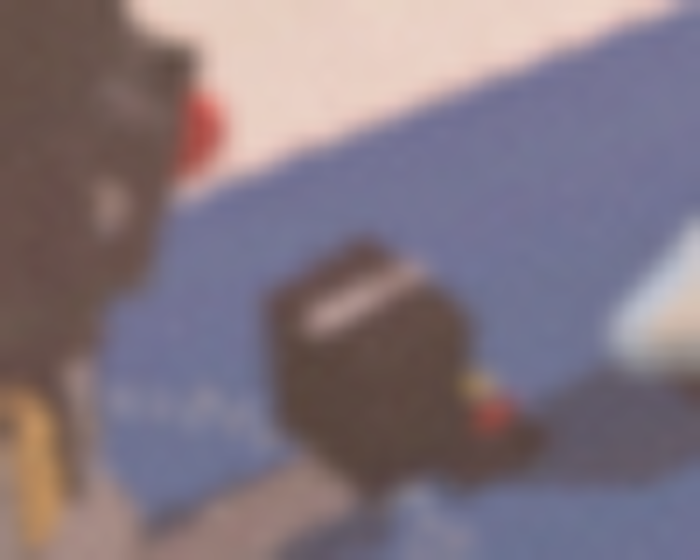

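View pics/top_h2360.png

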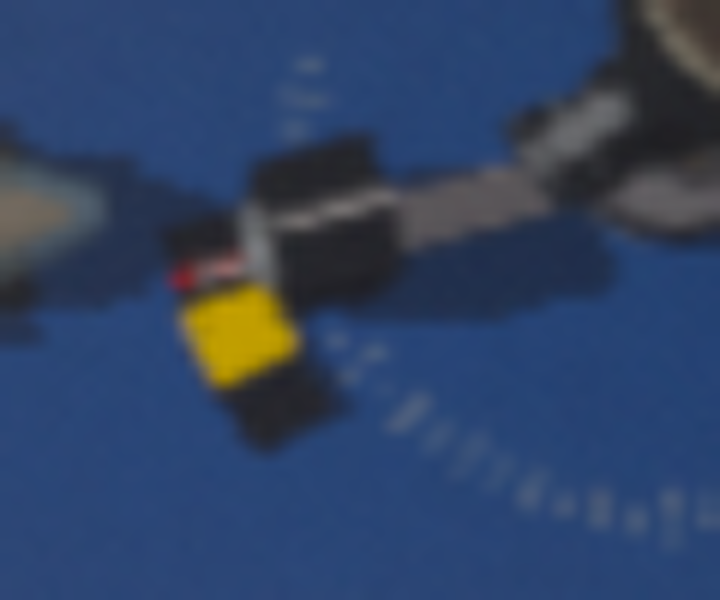

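```bash
cat > fit.py <<'E'
from h import *
from scipy.optimize import least_squares
from scipy.special import erf
np.set_printoptions(precision=2,suppress=True)
ax=np.array([634.4,-198.4])
im=load('top'); f5=np.load('top_f5.npy').astype(np.float32)
def prof(f,az,zz,r0,r1,n=9):
    out=[]
    for r in np.linspace(r0,r1,n):
        a=np.radians(az); P=np.stack([ax[0]+r*np.cos(a),ax[1]+r*np.sin(a),np.full(len(a),zz)],1)
        q=proj(im,P).astype(np.float32)
        out.append(cv2.remap(f,q[:,0].reshape(1,-1),q[:,1].reshape(1,-1),cv2.INTER_LINEAR)[0])
    return np.mean(out,0)
az0=103.1
s=np.arange(-45,25,0.5); az=az0-np.degrees(s/128)
p=prof(f5,az,20,123,133)
st=lambda x,a,w:0.5*(1+erf((x-a)/w/2**.5))
def model(t):
    s0,w=t[0],t[1]; x=s-s0
    Y=st(x,-30,w)-st(x,-8,w); Rr=st(x,-1.5,w)-st(x,1.5,w); E=st(x,t[2],w)-st(x,t[3],w)
    A=np.stack([Y,Rr,E-Y-Rr,1-E],1); C=np.linalg.lstsq(A,p,rcond=None)[0]
    return A@C-p
r=least_squares(lambda t:model(t).ravel(),[0,2,-42,12]); print('red offset mm',r.x,'az',az0-np.degrees(r.x[0]/128), 'rms',np.sqrt(np.mean(r.fun**2)))
redaz=az0-np.degrees(r.x[0]/128)
# initial pointer
for rr in((122,128),(126,132),(130,136),(134,140)):
    azp=np.arange(150,180,0.25); q=prof(f5,azp,26,*rr).sum(1)
    g=least_squares(lambda t:t[0]+t[1]*np.exp(-.5*((azp-t[2])/t[3])**2)+t[4]*(azp-166)-q,[q.min(),q.max()-q.min(),166,1.5,0]); print('ptr0',rr,g.x)
for rr in((84,90),(90,96),(96,102),(102,108),(108,114)):
    azp=np.arange(160,173,0.25); q=prof(f5,azp,76,*rr).sum(1)
    g=least_squares(lambda t:t[0]+t[1]*np.exp(-.5*((azp-t[2])/t[3])**2)+t[4]*(azp-166)-q,[q.min(),q.max()-q.min(),166,1.5,0]); print('line0',rr,g.x)
E
python3 fit.py
```

```text
red offset mm [  -0.59    3.02 -100.04   18.55] az 103.36384386932492 rms 3.9344812442487145
ptr0 (122, 128) [199.76 112.   165.75   1.44  -0.1 ]
ptr0 (126, 132) [201.15 103.89 165.58   1.42   0.01]
ptr0 (130, 136) [201.7   84.23 165.52   1.35   0.01]
ptr0 (134, 140) [203.11  31.25 165.45   1.24   0.07]
line0 (84, 90) [129.34 150.62 165.58   1.98  -2.8 ]
line0 (90, 96) [108.47 156.63 165.82   1.85   0.11]
line0 (96, 102) [109.35 122.35 165.64   1.83   0.31]
line0 (102, 108) [110.51 160.82 165.63   1.64   0.09]
line0 (108, 114) [112.1  130.5  165.86   1.61  -0.02]
```

```bash
cat > line.py <<'E'
import sys
exec(open('fit.py').read().split('az0=103.1')[0])
N=6
def avg(n): return np.mean([manip.get_image(n)['frame'].astype(np.float32) for _ in range(N)],0)
f=avg('top'); np.save('top_cur.npy',f)
c=float(sys.argv[1]) if len(sys.argv)>1 else 104.2
L=[]
for rr in((84,90),(90,96),(96,102),(102,108),(108,114)):
    azp=np.arange(c-6.5,c+6.5,0.25); q=prof(f,azp,76,*rr).sum(1)
    g=least_squares(lambda t:t[0]+t[1]*np.exp(-.5*((azp-t[2])/t[3])**2)+t[4]*(azp-c)-q,[q.min(),q.max()-q.min(),c,1.5,0]); print('line',rr,g.x); L.append(g.x[2])
print('line mean',np.mean(L))
E
python3 line.py
python3 - <<'E'
import os; os.chdir('.')
src=open('fit.py').read().split('# initial')[0]
for win in((-38,10),(-16,10),(-12,6),(-45,16)):
  for rr in((121,126),(126,131),(130,135)):
    t=src.replace('np.arange(-45,25,0.5)','np.arange(%g,%g,0.5)'%win).replace('20,123,133','20,%g,%g'%rr).replace('E=st(x,t[2],w)-st(x,t[3],w)','E=1').replace(',E-Y-Rr,1-E]',',1-Y-Rr]').replace('[0,2,-42,12]','[0,2]')
    print(win,rr); exec(t)
E
```

```text
line (84, 90) [141.92 142.85 103.6    1.76   0.24]
line (90, 96) [119.1  176.62 103.81   1.83  -0.7 ]
line (96, 102) [119.8  182.56 103.73   1.61  -0.38]
line (102, 108) [118.78 162.65 103.95   1.62  -0.27]
line (108, 114) [121.45 166.27 103.85   1.41  -0.3 ]
line mean 103.788334144903
(-38, 10) (121, 126)
red offset mm [-0.59  2.92] az 103.36387837672257 rms 4.326487289843058
(-38, 10) (126, 131)
red offset mm [-0.55  2.73] az 103.34713620934312 rms 4.564369715775744
(-38, 10) (130, 135)
red offset mm [-0.56  2.75] az 103.34992100925616 rms 4.308721811298718
(-16, 10) (121, 126)
red offset mm [0.03 3.14] az 103.08583058363607 rms 2.26635991901622
(-16, 10) (126, 131)
red offset mm [0.11 2.87] az 103.05090945733686 rms 2.0932871369787427
(-16, 10) (130, 135)
red offset mm [0.13 2.91] az 103.04397232304584 rms 2.0462613333937947
(-12, 6) (121, 126)
red offset mm [-0.18  3.22] az 103.18023277077211 rms 2.022102355605045
(-12, 6) (126, 131)
red offset mm [-0.08  2.91] az 103.13737602615325 rms 1.7644703298731148
(-12, 6) (130, 135)
red offset mm [-0.11  2.95] az 103.14846722316257 rms 1.621575356271129
(-45, 16) (121, 126)
red offset mm [-0.62  3.15] az 103.37816828409159 rms 4.369903273214655
(-45, 16) (126, 131)
red offset mm [-0.58  2.94] az 103.35787046654303 rms 4.53916308054973
(-45, 16) (130, 135)
red offset mm [-0.58  2.96] az 103.36089700892808 rms 4.3454812878405376
```

```bash
cat > ptr.py <<'E'
exec(open('fit.py').read().split('az0=103.1')[0])
fc=np.load('top_cur.npy')
az0=103.2; s=np.arange(-14,12,0.5); az=az0-np.degrees(s/128)
st=lambda x,a,w:0.5*(1+erf((x-a)/w/2**.5))
for rr in((124,128),(126,130),(128,132),(130,134),(132,136)):
    a=prof(f5,az,20,*rr,n=5); c=prof(fc,az,20,*rr,n=5)
    def model(t,ret=False):
        m=st(s,t[0]-1.2,t[1])-st(s,t[0]+1.2,t[1]); return ((a*(1-m[:,None])+m[:,None]*t[2:5])-c).ravel()
    for w in(2.5,2.9):
        g=least_squares(lambda t:model([t[0],w,*t[1:]]),[0,200,200,200]); print(rr,w,'sp(apparent)',g.x,'true',g.x[0]-1.02,'rms',np.sqrt(np.mean(g.fun**2)))
    d=(c-a)[:,1:].sum(1)
    if rr==(128,132):
        for k in range(0,len(s),4): print(s[k],a[k],c[k])
E
python3 ptr.py
```

```text
(124, 128) 2.5 sp(apparent) [ -0.31 165.34 218.82 208.61] true -1.3334697797749933 rms 9.14446789887928
(124, 128) 2.9 sp(apparent) [ -0.3  171.09 235.04 222.79] true -1.3219559871158404 rms 8.448533182560006
(126, 130) 2.5 sp(apparent) [ -0.16 150.23 208.68 200.15] true -1.182681643581709 rms 9.196114945925874
(126, 130) 2.9 sp(apparent) [ -0.17 155.01 224.3  213.73] true -1.1876668767966208 rms 8.531301369808178
(128, 132) 2.5 sp(apparent) [ -0.2  135.8  196.61 189.73] true -1.2190734685237268 rms 9.471371207170817
(128, 132) 2.9 sp(apparent) [ -0.22 140.26 211.91 203.1 ] true -1.2357868258009836 rms 8.714594921344585
-14.0 [168.16 137.94   0.  ] [190.86 156.48   0.  ]
-12.0 [163.34 134.03   0.02] [185.25 152.02   0.  ]
-10.0 [149.67 123.01   3.06] [169.7  139.65   3.39]
-8.0 [112.21  92.62  19.4 ] [127.38 106.09  23.2 ]
-6.0 [83.06 65.18 31.96] [95.14 80.5  43.68]
-4.0 [72.8  44.27 35.42] [83.99 71.83 61.55]
-2.0 [84.33 33.49 35.43] [97.02 78.55 78.26]
0.0 [99.98 29.64 34.44] [114.07  87.44  88.69]
2.0 [83.11 30.49 35.65] [94.8  72.91 75.16]
4.0 [61.06 31.93 37.04] [70.17 56.16 59.54]
6.0 [45.5  32.81 37.67] [52.89 46.21 50.52]
8.0 [35.13 32.99 37.92] [41.42 39.99 44.99]
10.0 [32.54 32.23 37.4 ] [38.29 38.24 43.81]
(130, 134) 2.5 sp(apparent) [ -0.35 128.76 176.84 171.29] true -1.3656735469622814 rms 9.42040479894998
(130, 134) 2.9 sp(apparent) [ -0.36 133.36 190.98 183.61] true -1.3837660887323286 rms 8.6775802533385
(132, 136) 2.5 sp(apparent) [ -0.52 129.13 142.68 139.26] true -1.5421615574118575 rms 8.871312784283836
(132, 136) 2.9 sp(apparent) [ -0.54 133.76 154.06 148.99] true -1.557576568604768 rms 8.313953451012633
```

Emit:
jog_arm:
  deltas:
    - [-1,0,0,0,-2]
    - [-1,0,0,0,-4.5]
    - [-1,0,0,0,-4.5]
    - [-1,0,0,0,-4.5]

```text
time_s: 24.45
position: [637.3, -199.4, 68.3]
eef_rot: [1.972, 0.451, -1.969]
force: [5.3, -1.8, -5.0]
width: 20.3
```

```bash
cat >> ptr.py <<'E'
print('--- gain-corrected')
for rr in((122,126),(125,129),(128,132),(131,135)):
    a=prof(f5,az,20,*rr,n=5); c=prof(fc,az,20,*rr,n=5); gain=np.median(fc[150:225,235:265].sum(-1)/f5[150:225,235:265].sum(-1))
    # red centre in a, from R-G
    def mod(t):
        m=st(s,t[0]-1.2,t[1])-st(s,t[0]+1.2,t[1]); return ((gain*a*(1-m[:,None])+m[:,None]*t[2:5])-c).ravel()
    g=least_squares(mod,[0,2.5,200,200,200]); print(rr,gain,g.x,'true',g.x[0]-1.02,np.sqrt(np.mean(g.fun**2)))
E
python3 line.py 103.3; python3 ptr.py | sed -n '/---/,$p'; python3 ob.py
```

```text
line (84, 90) [142.17 146.43 103.28   1.64   0.12]
line (90, 96) [118.53 159.91 103.1    1.87  -0.33]
line (96, 102) [120.09 169.65 103.31   1.62  -0.38]
line (102, 108) [119.37 153.1  103.25   1.59  -0.13]
line (108, 114) [121.77 172.26 103.52   1.44  -0.26]
line mean 103.29144589490542
--- gain-corrected
(122, 126) 1.1420043 [  0.62   3.46  82.68 240.67 229.51] true -0.39573712072271405 2.450450379609433
(125, 129) 1.1420043 [  0.51   2.82  93.44 229.26 217.62] true -0.5091742319605056 2.3635679384332113
(128, 132) 1.1420043 [  0.7    2.66  88.83 201.28 192.48] true -0.324909191798862 2.4033753893987218
(131, 135) 1.1420043 [  0.98   2.6   83.48 142.97 138.23] true -0.03910655147135356 1.903461228455557
t 24.75 q [ 0.388  0.656 -0.232  1.618  0.182  0.887 -1.033] pos [ 637.31  -199.388   68.289] jaw -64.143972877688 down [ 0.002 -0.001 -1.   ] F [ 5.45  -1.628 -4.637] T [-0.478 -1.123  0.008] w 20.1
```

Emit:
jog_arm:
  deltas:
    - [-1,0,0,0,-1]
    - [-1,0,0,0,-1]
    - [-1,0,0,0,-1]
    - [0.2,0,0,0,-1]
    - [0.6,0,0,0,-1]
    - [1,0,0,0,-1]
    - [1,0,0,0,-1]
    - [1,0,0,0,-1]
    - [1,0,0,0,-1]
    - [1,0,0,3,-1]
    - [1,0,0,7,-1]
    - [1,0,0,10,-1]

```text
time_s: 25.95
position: [636.8, -198.9, 170.4]
eef_rot: [1.983, 0.436, -1.981]
force: [0.9, 0.1, 0.1]
width: 85.5
```

Emit:
jog_arm:
  deltas:
    - [1,-2,-4,2,0]
    - [1,-5,-8,4,0]
    - [1,-8,-11,4,0]
    - [1,-11,-14,4,0]
    - [1,-14,-17,4,0]
    - [1,-17,-19,4,0]
    - [1,-18,-19,4,0]
    - [1,-18,-19,4,0]

```text
time_s: 26.75
position: [454.7, -389.8, 208.5]
eef_rot: [1.983, 0.433, -1.984]
force: [0.6, 0.6, -0.2]
width: 85.8
```

```bash
python3 line.py 103.3; python3 ptr.py | sed -n '/---/,$p'; python3 ob.py
python3 - <<'E'
from h import *
im=cap('top'); im['frame']=np.load('top_cur.npy').round().astype(np.uint8); save(im,'top9.png',(225,140,365,240),5.5); save(im,'top9z.png',(275,165,335,215),12)
im=cap('scene'); save(im,'scene9.png',s=1.5);save(im,'scene9z.png',(160,150,300,240),5.5)
E
```

```text
line (84, 90) [128.12 154.72 103.18   1.66  -0.06]
line (90, 96) [107.43 149.09 103.     1.78  -0.26]
line (96, 102) [106.6  168.42 103.25   1.62  -0.43]
line (102, 108) [107.24 162.8  103.04   1.54  -0.12]
line (108, 114) [108.23 134.71 103.31   1.51  -0.27]
line mean 103.15763294590818
--- gain-corrected
(122, 126) 1.0085971 [  0.59   3.58  77.95 196.47 186.78] true -0.42521984403187185 1.8915962918931057
(125, 129) 1.0085971 [  0.58   2.8   97.96 174.88 164.89] true -0.4403186972863302 1.7699192599297648
(128, 132) 1.0085971 [  0.87   2.57 114.97 173.26 165.6 ] true -0.14744578931476748 1.707769265542029
(131, 135) 1.0085971 [  1.17   2.47 109.2  141.24 136.57] true 0.14799361991897708 1.333071320981886
t 27.05 q [ 0.779  0.4   -0.21   1.677  0.092  1.075 -0.593] pos [ 457.826 -387.755  208.213] jaw -65.0502091392317 down [ 0.  0. -1.] F [-0.105 -0.157  0.255] T [-0.02   0.001 -0.022] w 85.2
```

View pics/top9.png

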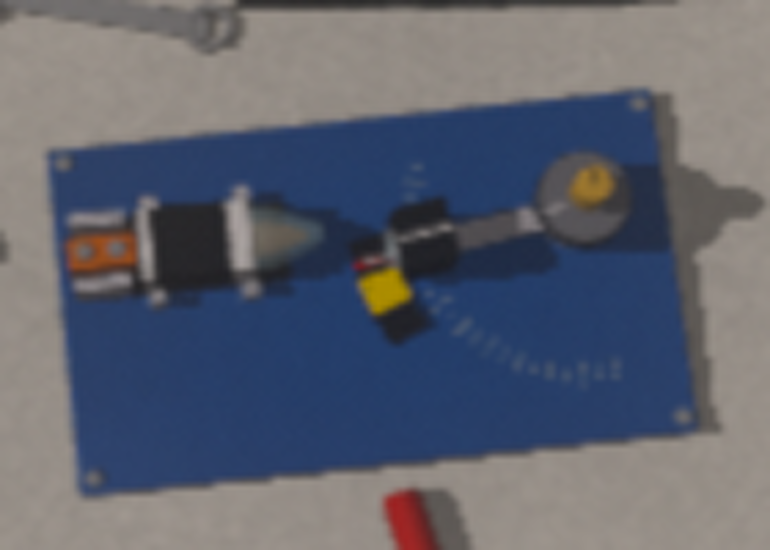

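View pics/scene9z.png

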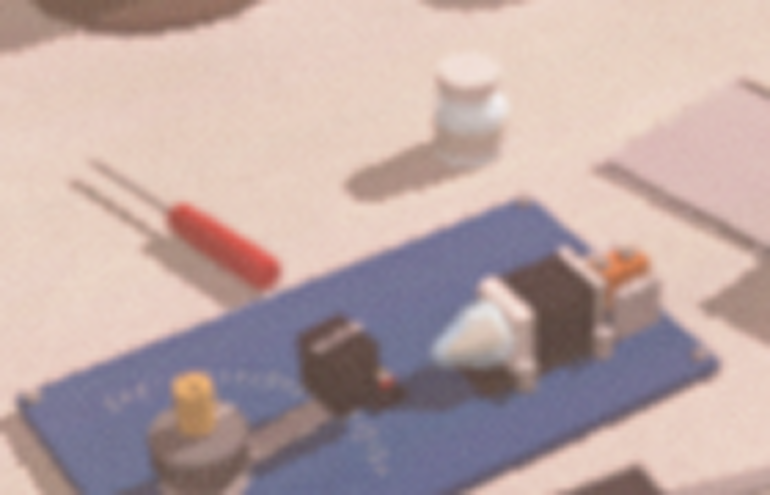

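View pics/top9z.png

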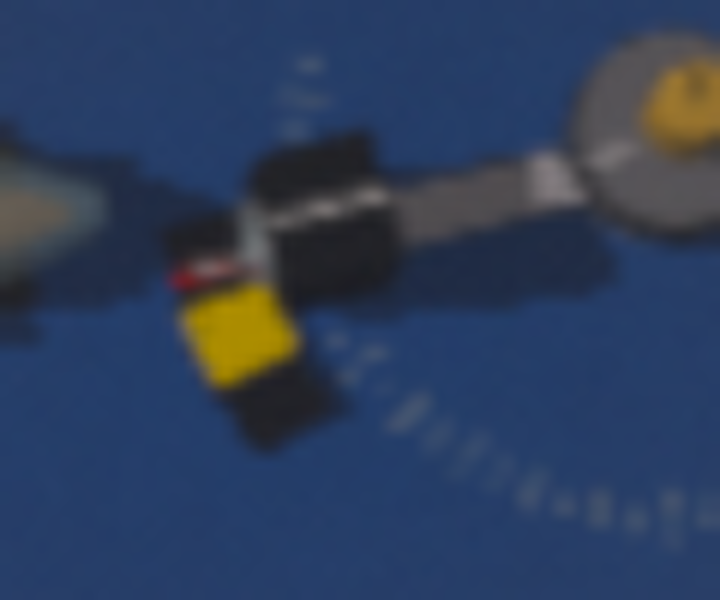

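```bash
python3 - <<'E'
from h import *
np.set_printoptions(precision=2,suppress=True)
im=load('top'); P=cloud(im); f=im['frame'].astype(int); r,g,b=f[...,0],f[...,1],f[...,2]; z=P[...,2]
def box(m,zz):
    v,u=np.nonzero(m); pts=np.array([ray_at(im,a,c,zz)[:2] for a,c in zip(u,v)],np.float32)
    rc=cv2.minAreaRect(pts); print(m.sum(),rc,pts.mean(0)); return pts
w=np.zeros(z.shape,bool); w[175:200,230:252]=1
o=w&(r>b*1.8)&(r>60); print(np.nanmedian(z[o])); box(o,57)
a=np.radians(5.6); y=np.array([-np.sin(a),np.cos(a)]); print('expect tail',np.array([634.4,-198.4])+293*y)
w[:]=0; w[170:200,245:275]=1
o=w&(z>59)&(z<70); box(o,64); print('expect body',np.array([634.4,-198.4])+235*y)
w[:]=0; w[180:215,160:205]=1
o=w&(b>r*1.5)&(b>60);print('blue'); box(o,41)
E
```

```text
57.42064795270494
66 ((604.9427490234375, 93.76168823242188), (22.166526794433594, 40.659000396728516), 7.738852500915527) [604.85  93.3 ]
expect tail [605.81  93.2 ]
298 ((609.6217041015625, 38.431884765625), (44.93080139160156, 97.78388977050781), 5.916876792907715) [610.27  35.73]
expect body [611.47  35.48]
blue
62 ((546.3931884765625, 338.93389892578125), (41.45662307739258, 21.232173919677734), 19.651138305664062) [546.78 339.01]
```

View pics/scene9.png

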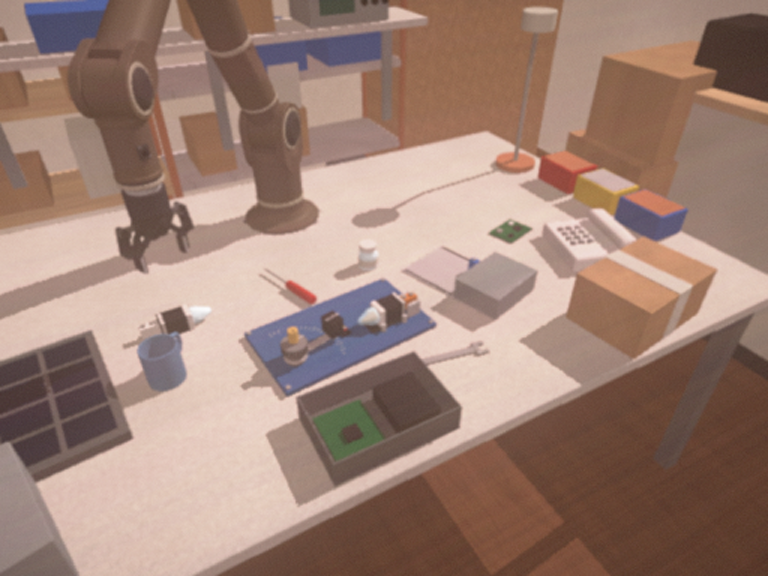

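The beacon is within 1–2 mm of the cradle point and the blue beacon hasn't moved. The pointer is on the red line and the arm is clear of everything, so I'm handing in.

```bash
python3 -c "
from rig import manip
print(manip.job_done())"
```

```text
the job is handed in; nothing more can be done
None
```

The job is done and handed in at about 27 s of the 72 s allowed. I pulled the orange-tailed beacon out by its tail and let go, then took it by the body and laid it in the cradle. The coarse knob brought the pointer into the yellow band for a pause of over a second, and the fine knob took it to the red line.

**Last checks:**
- **Beacon:** the body centre is within about 1.5 mm of the cradle point, the tail is between the fork plates and the dome points to the knobs.
- **Pointer:** it reads about 0.2 mm short of the red line at the blade, with readings at different radii from -0.44 to +0.15 mm. The line on the sensor head points at 103.16°.
- **Red line:** fits of the red line itself disagreed slightly, from 103.05° to 103.36°. That is about 0.7 mm along the arc, so the pointer position is uncertain by a few tenths of a mm.
- **Bench:** the blue-tailed beacon did not move. The other bench items look untouched in the pictures, though I did not measure them.

**Errors:**
- I wrote one move row wrongly, which may have swung the coarse knob up to 4.5° further and back before the pause. At most that took the pointer to about 9 mm short of the line, near the edge of the yellow band. I checked it was back mid-band before holding.
- The robot's own turn angles gave about 1° less total pointer swing than the camera did, so I relied on the direct camera comparison of pointer and red line.

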